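Seat the vial tray of the fraction collector on its drive and lower the drop arm

TASK

The blue vial tray of the small fraction collector lies crooked, riding on top of the drive dog hidden under it. Push the tray round gently by its edge, without lifting it or forcing it, until its notch faces the red home band and you feel it drop level onto the dog; stop there, so that the drive is not forced round. Then press the raised drop arm gently down to its stop above the seated tray, without its nozzle ever touching the tray, and leave the two vials and the beaker alone.

Things in the scene. Friction and masses are not known exactly. Their poses are not given: they have to be found in the camera images.
- collector: Fraction collector, bolted down: round white housing, radius 81 mm, with a block in front (to x = -0.109, 96 mm wide) and behind (to x = +0.123, 66 mm wide). Origin on the bench under the spindle axis, x towards the rear post of the drop arm, z up. Deck at z = 0.045. On it a drive turntable, radius 44 mm, top at z = 0.053.
- spindle_top (a point): Top of the fixed spindle, 16 mm thick, 79 mm above the bench. Hidden under the tray the steel drive dog (8 mm thick, 5 mm high) stands on the turntable 38 mm from the axis, on the rear (+x) side. It is opposite the home band only roughly: the drive parks up to 0.3 rad to either side, so the dog must be felt for.
- tray: Blue vial tray, loose, about 0.3 kg, 22 mm high, round the spindle with 1.5 mm of sideways play. Origin at its underside's centre, z up. Five cups (radius 17 mm, centres 46 mm from the axis, at 0, +-60, +-120 degrees from its +x); a forked lug with the home notch on its -x side; outermost radius 63 mm. Riding on the dog it is tilted 0.06 rad, rear up; seated, its origin is at z = 0.053, level.
- tray_scallop (a point): One of the six scallops in the tray's edge between the cups and lug, at 30 + 60 k degrees from the tray's +x (this one at +30). Each narrows inwards from about 40 mm wide to a floor 47.5 mm from the axis; a fingertip 22 mm wide fits in until its inner face is about 54 mm from the axis (this point, at half height). Pushing here turns a riding tray with 1 to 3 N.
- dog_socket (a point): Middle of the socket for the dog in the tray's underside, 38 mm from the axis on its +x side, opposite the notch; 11 mm wide, so the dog has 1.5 mm of play each side. When it comes over the dog the tray, if turned slowly, drops level by itself; after that play the dog stops it, and pushing on with more than about 8 N at the edge forces the drive round.
- drive (a joint): How far the drive turntable has been forced round from where it happened to park: 0 at the start, wherever that is (it does not tell where the dog stands). Its gears hold it against 0.45 N m; it must not be turned by more than 0.05 rad.
- tray_notch (a point): Middle of the tray's home notch, 8 mm wide and open outwards, on the tray's top face, 58 mm from its axis on its -x side.
- home_band (a point): Middle of the red home band, an arc 50 degrees wide painted on the deck in front of the spindle (anywhere in it the notch may come to rest), 71.5 mm from the axis on the collector's -x side.
- drop_arm (a joint): Angle of the drop arm above level: 0 = down on its stop; starts at 0.5 to 0.85. Hinged about the collector's y axis with light friction (0.08 N m), it reaches 78 mm from its pivot towards the spindle. Follow its arc: pressed straight down while steep, it binds. The nozzle under it, 54 mm from the pivot, ends 3.5 mm above a seated tray when down, and strikes a tray still riding on the dog.
- pivot (a point): The drop arm's hinge axis, 100 mm behind the spindle axis and 112 mm above the bench; the black fork cheeks round it reach 11 mm higher.
- thumb_pad (a point): Middle of the top of the arm's blue thumb pad (22 x 26 mm, on a spring that gives 6 mm under 9 N), 67 mm from the pivot, where the arm is pressed down; 131 mm above the bench when the arm is down.
- vial_a: A clear vial with a black cap, 21 mm thick and 57 mm high, standing to the left of the collector. Origin under its middle.
- vial_b: Another such vial with a black cap, 21 mm thick and 57 mm high, standing farther back. Origin under its middle.
- beaker: A glass beaker, 59 mm wide and 71 mm high, standing at the left in front. Origin under its middle.

How it is judged:
By the outcome, as a careful person would: the job done as asked, in the order asked, and still so for the second after the job is handed in, with the robot touching nothing.
It also fails if it takes over 72 s, if anything falls off the work surface, if the arm or the gripper's body presses on something with over 40 N, if the wrist force passes 120 N, or if a joint passes its speed limit or range.

ROBOT

A 6-joint arm with a two-finger parallel gripper is mounted at the origin on a cart in front of the work surface, level with it; the furniture and walls round the work are solid. World frame = base frame: x ahead of the robot, y to its left, z up, the work surface at z = 0. Lengths are in m, angles in rad, forces in N, time in s.
With the tool pointing down it reaches from about 0.25 to 0.725 m from the base axis. Payload 4 kg.
Tool frame: the origin (TCP) lies between the finger pads; the fingertips stand 19 mm ahead of it and the grasp point (between the pads) is the TCP; x points along the fingers, y is the direction in which the jaws open and shut, and the axes are right-handed (so a half turn about x gives the same grasp; the last joint's range is limited). The gripper opens to 85 mm and grips with 20 to 120 N. Pads are 22 mm wide; open, the fingers measure 114 mm over their backs; the gripper's body (76 mm by 85 mm) begins 54 mm behind the grasp point. The pads swing forward as they close: fully open they stand 13 mm farther back than shut.
Start: joints at [1.187, 0.241, 0.005, 1.335, 0, 1.571], TCP at [0.187, 0.464, 0.214] pointing down, gripper open.
Joint ranges: [-2.72, 2.72], [-1.05, 1.87], [-1.09, 1.28], [-1.99, 2.15], [-1.42, 1.44], [-3.14, 3.14]. Speed limits (rad/s): [2.79, 2.79, 3.14, 3.14, 3.14, 3.14].

INTERFACE

Orientations are given as a unit quaternion [w, x, y, z].
In Python, from plant import telemetry, eyes, job gives the robot as it stands.
- The arm moves only by the tool step_arm, never from a script. Its argument "steps" is a list of rows, each a list of 7 numbers: the shift along the tool's x, y, z in cm, then the turn, a rotation vector about the tool's x, y, z in degrees, then the opening, from 0 (shut) to 1 (fully open). A call has 1 to 8 rows; each row is the pose to reach, as a shift and turn from the pose commanded when the call began, along the tool's axes at that moment; what a row does not reach only later rows make up. A row lasts 1/12 s, in which the tool goes at most 41.7 mm and 7.16 degrees, less where a joint would pass 70% of its speed; a pose out of reach is approached as far as the arm can. A call with a gripper value outside its range is refused whole. The fingers move at their own pace and stop on an object; "grip_force" is the grip in N (left out, the last holds). Time passes only in rows, so rows that repeat a pose let the fingers close. It gives the time, the measured TCP pose, the force and the opening at its end, in the units of the state.
- telemetry.observe(): the state, without advancing time (a new reading comes with each control period).
- eyes.capture(name): name is "scene" or "top" or "wrist"; returns a dict with "color" (400x640x3 uint8, red, green, blue), "fov_y" (degrees; the focal length in pixels is half the picture's height over the tangent of half this angle, whatever the lens; pixels are square), "cx", "cy" (the principal point, pixels), "k1" (the pictures are not rectified: a ray, as slopes to the right and down, at radius r is drawn at 1 + k1 r^2 times it, then the intrinsics apply), "eye" and "rotation" of the camera in the world; the wrist camera has in their place "T_tool_cam" (4x4, takes a point from camera to tool coordinates, whose origin is the TCP and whose axes are the tool frame's). Camera axes: x right, y down, z forward; pixel columns grow to the right and rows downward; lengths in m; the calibration is good to about 2 mm. A picture is of the moment at which its call begins: read the wrist's pose just before it. There is no depth.
- job.sign_off(): hands the job in, once; it reports no verdict.
Trained networks look in the newest picture that a camera, given by its name, has taken for a name from the list of things; names that differ only in an ending like _2 or _b are one class to them, and where a whole thing is asked for, a point or a joint stands for the part that bears it (a point fixed in the world has none). Each returns a list of dicts, best first, with "conf" (0 to 1); they miss things now and then, are a little off and sometimes report something else, mostly with a low value. They report only what shows in the picture. A call takes as long as a camera call.
- eyes.outline_of(camera, name): "pixels" (400x640 bool, what is visible of it) and "pixel" ([column, row] in pixels, amid what is visible of it).
- eyes.tip_of(camera, name): "pixel" ([column, row] in pixels: a listed point, or the origin of a listed thing).
The state is a dict: "time": time; "joint_positions": joint angles; "dq": joint speeds; "effort": joint torques, N m; "position": TCP position; "orientation": TCP orientation; "contact_force": force on the tool from outside, world axes, zero at the start; "torque": the same for the moment, N m; "grip_width": finger opening in m.
Only numpy, scipy, OpenCV 4.12 (cv2) and the standard library are available. Lean on these libraries where they do the work, as an engineer would, in place of code of your own. Each camera call takes 0.05 s, during which the arm holds its last target.

## Working session

There is one attempt and no reset: what is moved stays moved. The work goes in short steps, Python scripts to look and compute and a tool call to move; the robot and the scene stay as the last step left them, time stands still between calls to the robot, and variables do not carry over. Pictures are saved under pics/ and viewed, and the job is handed in when it is done.

Besides the shell and the picture viewer there is one more tool, called by a JSON object that holds its "method" and its "body". step_arm: Moves the arm, as the interface text tells. Its arguments: {"type":"object","properties":{"steps":{"type":"array","items":{"type":"array","items":{"type":"number"}}},"grip_force":{"type":"number"}},"required":["steps"]}

```bash
ls; mkdir -p pics
cat > h.py <<'E'
import numpy as np, cv2
from plant import telemetry, eyes, job
from scipy.spatial.transform import Rotation as R
def q2R(q): return R.from_quat([q[1],q[2],q[3],q[0]]).as_matrix()
def cap(name,fn=None):
    s=telemetry.observe()
    c=eyes.capture(name)
    if name=='wrist':
        T=np.eye(4);T[:3,:3]=q2R(s['orientation']);T[:3,3]=s['position']
        M=T@np.array(c['T_tool_cam']); c['eye']=M[:3,3]; c['rotation']=M[:3,:3]
    c['eye']=np.array(c['eye']);c['rotation']=np.array(c['rotation'])
    if fn: cv2.imwrite('pics/'+fn,c['color'][:,:,::-1])
    return c
def K(c):
    f=200/np.tan(np.radians(c['fov_y'])/2); return np.array([[f,0,c['cx']],[0,f,c['cy']],[0,0,1.]])
def ray(c,p):
    d=np.array([c['k1'],0,0,0,0],float)
    u=cv2.undistortPoints(np.array([[p]],float),K(c),d)[0,0]
    v=c['rotation']@np.array([u[0],u[1],1.]); return v/np.linalg.norm(v)
def atz(c,p,z):
    v=ray(c,p); return c['eye']+v*(z-c['eye'][2])/v[2]
def proj(c,P):
    P=np.atleast_2d(P); q=(P-c['eye'])@c['rotation']; q=q[:,:2]/q[:,2:]
    r2=(q**2).sum(1,keepdims=True); q=q*(1+c['k1']*r2); k=K(c)
    return q*k[0,0]+k[:2,2]
def tri(obs):
    A=np.zeros((3,3));b=np.zeros(3)
    for c,p in obs:
        v=ray(c,p);M=np.eye(3)-np.outer(v,v);A+=M;b+=M@c['eye']
    return np.linalg.solve(A,b)
E
python3 - <<'E'
from h import *
for n in ['scene','top','wrist']:
    c=cap(n,n+'0.png'); print(n,c['eye'].round(3),c['rotation'].round(2).tolist(),c['fov_y'],c['k1'])
    for t in ['collector','spindle_top','tray','tray_scallop','tray_notch','home_band','pivot','thumb_pad','vial_a','beaker']:
        r=eyes.tip_of(n,t); print(t,[(np.round(x['pixel'],1).tolist(),round(x['conf'],2)) for x in r[:3]])
s=telemetry.observe();print(s)
E
```

```text
pics
scene [ 0.117 -0.111  0.587] [-0.45, 0.85, -0.22, 0.13] 43.41161488896431 -0.1065179647023191
collector [([365.9, 288.4], 0.94)]
spindle_top []
tray [([365.8, 265.1], 0.66)]
tray_scallop [([359.8, 282.1], 0.8), ([344.2, 292.9], 0.25)]
tray_notch [([395.0, 236.5], 0.71)]
home_band [([344.8, 293.1], 0.96), ([367.2, 285.3], 0.33)]
pivot [([404.7, 205.8], 0.58)]
thumb_pad [([388.8, 192.3], 0.39), ([352.2, 274.7], 0.31)]
vial_a [([300.4, 236.4], 0.88), ([349.8, 214.2], 0.48)]
beaker [([283.2, 225.2], 0.67)]
top [0.415 0.479 0.941] [0.02, -0.7, 0.71, -0.02] 57.632938117305606 -0.07001183780169912
collector [([361.8, 193.3], 0.67), ([366.2, 211.1], 0.16)]
spindle_top [([365.4, 195.9], 0.64)]
tray [([364.5, 194.3], 0.73)]
tray_scallop [([380.3, 206.6], 0.6)]
tray_notch [([359.7, 171.9], 0.71), ([361.1, 194.2], 0.68)]
home_band [([375.8, 223.0], 0.7), ([347.7, 151.9], 0.15)]
pivot [([347.9, 151.5], 0.81), ([369.7, 210.6], 0.3)]
thumb_pad [([359.3, 163.3], 0.6)]
vial_a [([294.2, 205.7], 0.59), ([283.7, 163.6], 0.38)]
beaker [([272.6, 216.0], 0.75)]
wrist [0.126 0.489 0.374] [[0.37, 0.9, 0
[... 193 characters left out ...]
 [([505.0, 394.4], 0.47)]
beaker []
{'time': 1.65, 'joint_positions': array([1.18697274e+00, 2.40599237e-01, 4.98167115e-03, 1.33521631e+00,
       1.00361014e-05, 1.57084273e+00]), 'dq': array([ 0.00160912,  0.00044487,  0.00013456, -0.00149179, -0.00077986,
       -0.00043855]), 'effort': array([ 4.87769521e-04, -3.72198987e+01,  2.52682900e+01,  1.42078574e-03,
        3.84905888e-05, -1.39030973e-05]), 'position': array([0.18722503, 0.46360549, 0.21389984]), 'orientation': array([ 0.69411613,  0.13487442,  0.69412816, -0.13489914]), 'contact_force': array([-0.4800108 ,  0.26886975, -0.68554796]), 'torque': array([-0.05175343,  0.00939989,  0.03291894]), 'grip_width': 0.08514750171108378}
```

```bash
python3 - <<'E'
s=open('h.py').read()
s=s.replace("c['rotation']=np.array(c['rotation'])\n","c['rotation']=np.array(c['rotation'])\n    if c['rotation'].size==4: c['rotation']=q2R(c['rotation'])\n",1)
open('h.py','w').write(s)
E
cat > det.json <<'E'
E
python3 - <<'E'
from h import *
S=cap('scene');T=cap('top')
import pickle; pickle.dump((S,T),open('st0.pkl','wb'))
cs=S['color'][130:340,230:470]; ct=T['color'][110:270,230:430]
cv2.imwrite('pics/s0z.png',cv2.resize(cs,None,fx=2.8,fy=2.8,interpolation=cv2.INTER_CUBIC)[:,:,::-1])
cv2.imwrite('pics/t0z.png',cv2.resize(ct,None,fx=3.5,fy=3.5,interpolation=cv2.INTER_CUBIC)[:,:,::-1])
P={'collector':((365.9,288.4),(361.8,193.3)),'tray':((365.8,265.1),(364.5,194.3)),'band':((344.8,293.1),(375.8,223)),'pivot':((404.7,205.8),(347.9,151.5)),'thumb':((388.8,192.3),(359.3,163.3)),'notch':((395,236.5),(359.7,171.9)),'scal':((359.8,282.1),(380.3,206.6))}
for k,(a,b) in P.items():
    X=tri([(S,a),(T,b)]); print(k,X.round(4),(proj(S,X)-a).round(1),(proj(T,X)-b).round(1))
print('band@.045',atz(S,(344.8,293.1),.045),atz(T,(375.8,223),.045))
print('spindle@.079',atz(T,(365.4,195.9),.079))
for p in [(294.2,205.7),(283.7,163.6),(272.6,216)]: print(atz(T,p,0))
E
```

```text
collector [0.4944 0.3795 0.001 ] [[ 2.9 -0.3]] [[-0.9  1.7]]
tray [0.4879 0.3783 0.056 ] [[ 2.4 -0.2]] [[-0.8  1.4]]
band [0.4228 0.3484 0.0499] [[-1.6  0.1]] [[ 0.5 -0.9]]
pivot [0.5854 0.4192 0.1143] [[ 0.3 -0. ]] [[-0.1  0.2]]
thumb [0.543  0.4024 0.1649] [[ 4.5 -0.6]] [[-1.7  2.9]]
notch [0.5436 0.389  0.0852] [[-1.   0.1]] [[ 0.4 -0.6]]
scal [0.455  0.3426 0.0635] [[ 3.8 -0.3]] [[-1.2  2.1]]
band@.045 [0.4278346  0.35158366 0.045     ] [0.4207095  0.34892143 0.045     ]
spindle@.079 [0.48538948 0.37700474 0.079     ]
[0.46949753 0.55295767 0.        ]
[0.58025006 0.57917074 0.        ]
[0.44373347 0.60930104 0.        ]
```

View pics/s0z.png

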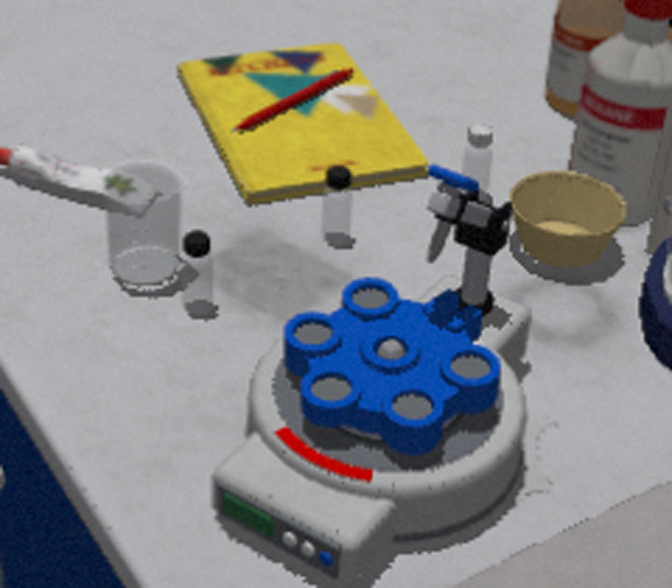

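View pics/t0z.png

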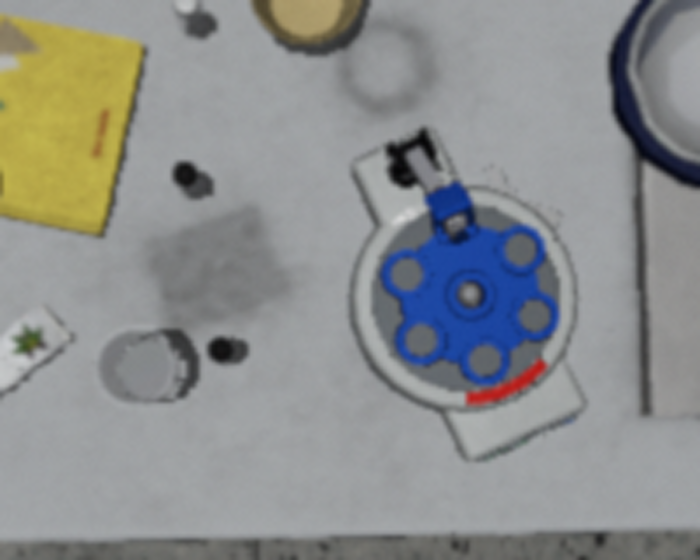

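View pics/top0.png

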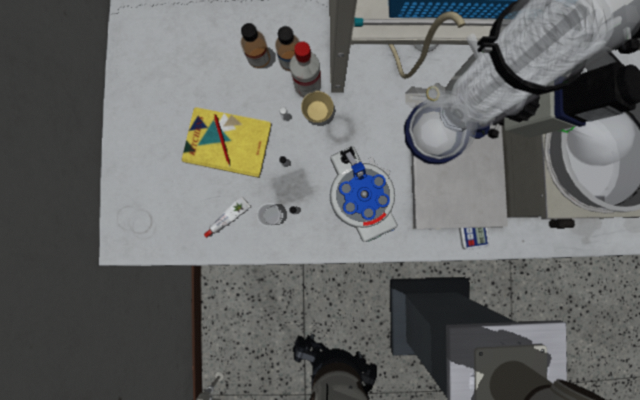

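View pics/scene0.png

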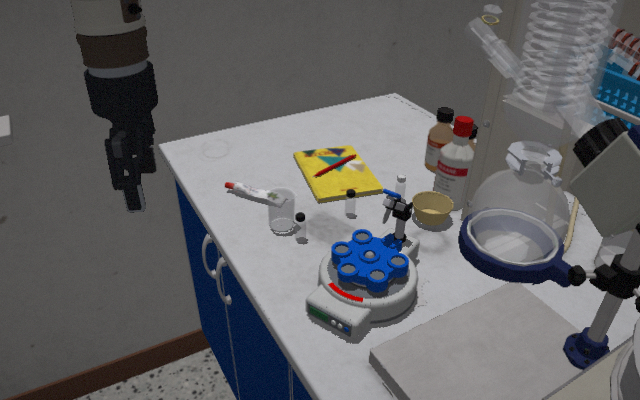

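Run:
```python
from h import *
s=telemetry.observe(); print(q2R(s['orientation']).round(3).tolist(), s['time'])
c=cap('wrist'); print(np.array(c['T_tool_cam']).round(3).tolist())
import pickle; S,T=pickle.load(open('st0.pkl','rb'))
# grey holes in blue
for n,c in (('S',S),('T',T)):
    im=c['color'].astype(int); hsv=cv2.cvtColor(c['color'],cv2.COLOR_RGB2HSV)
    blue=((hsv[...,0]>100)&(hsv[...,0]<125)&(hsv[...,1]>150)).astype(np.uint8)
    cn,h=cv2.findContours(blue,cv2.RETR_CCOMP,cv2.CHAIN_APPROX_NONE)
    for k,x in enumerate(cn):
        if h[0][k][3]>=0 and cv2.contourArea(x)>15:
            m=cv2.moments(x); p=(m['m10']/m['m00'],m['m01']/m['m00'])
            print(n,np.round(p,1),cv2.contourArea(x),atz(c,p,.077).round(4))
```

```text
[[-0.0, 0.374, 0.927], [0.0, 0.927, -0.374], [-1.0, -0.0, -0.0]] 1.75
[[-0.0, -0.26, 0.966, -0.16], [1.0, 0.0, 0.0, 0.0], [-0.0, 0.966, 0.26, -0.066], [0.0, 0.0, 0.0, 1.0]]
S [579.8 341.6] 26.0 [0.6339 0.0886 0.077 ]
S [513.3 277.6] 22.0 [0.6503 0.2256 0.077 ]
S [530.3 273.6] 22.0 [0.6808 0.2184 0.077 ]
S [501.6 272.5] 29.0 [0.6429 0.243  0.077 ]
S [495.5 269.5] 23.0 [0.6398 0.2529 0.077 ]
S [475.4 258. ] 27.0 [0.6315 0.289  0.077 ]
S [468.3 250.9] 30.0 [0.6339 0.308  0.077 ]
S [376.9 274.7] 118.0 [0.4723 0.334  0.077 ]
S [347.7 268.3] 112.0 [0.4415 0.3677 0.077 ]
S [397.5 260.5] 107.0 [0.5193 0.3454 0.077 ]
S [369.4 254.4] 69.5 [0.4891 0.379  0.077 ]
S [341.5 248.8] 96.0 [0.4577 0.4123 0.077 ]
S [361.9 236. ] 90.0 [0.5047 0.4243 0.077 ]
S [629.8  99.1] 17.5 [1.5373 0.5801 0.077 ]
S [635.2  97.7] 16.0 [1.565  0.5794 0.077 ]
S [618.7  96.9] 28.5 [1.5194 0.6056 0.077 ]
S [630.7  93.3] 20.5 [1.5851 0.6065 0.077 ]
S [610.9  91.6] 25.5 [1.5348 0.642  0.077 ]
S [629.3  88. ] 15.5 [1.6245 0.6352 0.077 ]
S [636.   86.9] 22.5 [1.6572 0.6318 0.077 ]
S [625.1  85.3] 15.5 [1.6333 0.6554 0.077 ]
S [608.6  86.1] 25.5 [1.5717 0.6743 0.077 ]
S [606.8  80.2] 17.5 [1.6153 0.7094 0.077 ]
S [621.2  80.2] 47.0 [1.665  0.6891 0.077 ]
S [611.  79.] 35.5 [1.6403 0.7104 0.077 ]
T [368.1 212.6] 86.0 [0.4456 0.3714 0.077 ]
T [349.9 206.6] 87.0 [0.4605 0.4143 0.077 ]
T [382.2 199.7] 83.5 [0.4757 0.3368 0.077 ]
T [364.  193.6] 56.0 [0.4911 0.3801 0.077 ]
T [345.8 187.9] 85.5 [0.5055 0.4231 0.077 ]
T [378.1 180.9] 82.5 [0.5211 0.3454 0.077 ]
T [359.7 173.8] 49.0 [0.539 0.389 0.077]
```

{"method": "step_arm", "body": {"steps": [[-2,0,-4,0,0,0,0],[-3,0,-8,0,0,0,0],[-4,0,-12,0,0,0,0],[-5,0,-16,0,0,0,0],[-6,0,-18,0,0,0,0]]}}

```text
time: 2.22
position: [0.0167, 0.532, 0.2743]
orientation: [0.694, 0.134, 0.695, -0.134]
contact_force: [0.4, -0.8, -0.0]
grip_width: 0.0256
```

{"method": "step_arm", "body": {"steps": [[0,0.3,4,0,0,0,0],[0,0.6,8,0,0,0,0],[0,0.9,12,0,0,0,0],[0,1.2,16,0,0,0,0],[0,1.5,20,0,0,0,0],[0,1.8,24,0,0,0,0],[0,2.1,28,0,0,0,0],[0,2.4,32,0,0,0,0]]}}

```text
time: 2.88
position: [0.3277, 0.4326, 0.2741]
orientation: [0.694, 0.135, 0.694, -0.135]
contact_force: [0.4, 1.1, 1.7]
grip_width: 0.0002
```

{"method": "step_arm", "body": {"steps": [[0,0.3,4,0,0,0,0],[0,0.6,8,0,0,0,0],[0,0.9,12,0,0,0,0],[0,1,14,0,0,0,0],[0,1,14,0,0,0,0],[0,1,14,0,0,0,0]]}}

```text
time: 3.38
position: [0.4606, 0.3895, 0.2731]
orientation: [0.694, 0.135, 0.694, -0.136]
contact_force: [0.5, 0.6, -0.6]
grip_width: -0.0001
```

Run:
```python
from h import *
s=telemetry.observe(); print(s['time'],s['position'],s['joint_positions'].round(3),s['grip_width'],np.abs(s['dq']).max())
c=cap('wrist','w1.png')
import pickle; pickle.dump(c,open('w1.pkl','wb'))
for t in ['collector','spindle_top','tray','tray_notch','home_band','pivot','thumb_pad']:
    r=eyes.tip_of('wrist',t); print(t,[(np.round(x['pixel'],1).tolist(),round(x['conf'],2)) for x in r[:3]])
hsv=cv2.cvtColor(c['color'],cv2.COLOR_RGB2HSV)
blue=((hsv[...,0]>100)&(hsv[...,0]<125)&(hsv[...,1]>150)).astype(np.uint8)
cn,h=cv2.findContours(blue,cv2.RETR_CCOMP,cv2.CHAIN_APPROX_NONE)
for k,x in enumerate(cn):
    if h[0][k][3]>=0 and cv2.contourArea(x)>15:
        m=cv2.moments(x); p=(m['m10']/m['m00'],m['m01']/m['m00'])
        print(np.round(p,1),cv2.contourArea(x),atz(c,p,.077).round(4))
```

```text
3.3833 [0.46055841 0.38945286 0.2730849 ] [0.702 0.445 0.449 1.576 0.    1.088] -7.020898052984257e-05 0.04153243992998472
collector [([328.2, 186.0], 0.73)]
spindle_top [([328.8, 201.9], 0.65)]
tray [([332.1, 190.9], 0.6), ([282.2, 177.7], 0.43), ([327.5, 184.3], 0.42)]
tray_notch [([352.8, 242.5], 0.77)]
home_band [([279.7, 151.2], 0.96)]
pivot [([401.2, 274.7], 0.79)]
thumb_pad [([372.1, 270.7], 0.84)]
[284.6 201.5] 348.5 [0.4748 0.3382 0.077 ]
[326.6 198.9] 247.0 [0.4893 0.3819 0.077 ]
[368.2 197.8] 367.5 [0.5053 0.4244 0.077 ]
[302.7 164.6] 376.5 [0.4447 0.3725 0.077 ]
[345.5 162.3] 399.0 [0.4596 0.4154 0.077 ]
```

View pics/w1.png

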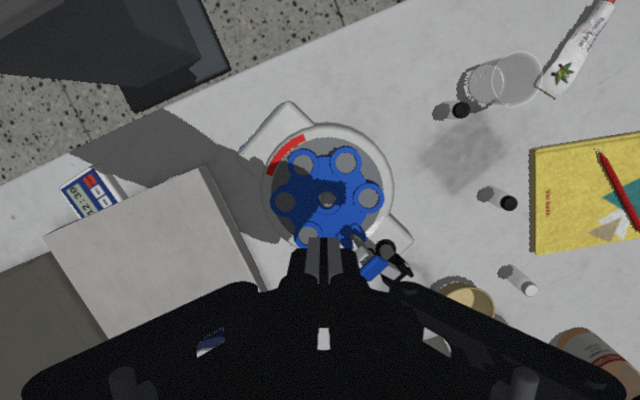

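Run:
```python
from h import *
import pickle; S,T=pickle.load(open('st0.pkl','rb')); W=pickle.load(open('w1.pkl','rb'))
pv=tri([(S,(404.7,205.8)),(T,(347.9,151.5)),(W,(401.2,274.7))]); print('pivot',pv)
th=tri([(S,(388.8,192.3)),(T,(359.3,163.3)),(W,(372.1,270.7))]); print('thumb',th, [ (proj(c,th)-p).round(1) for c,p in ((S,(388.8,192.3)),(T,(359.3,163.3)),(W,(372.1,270.7)))])
th2=tri([(T,(359.3,163.3)),(W,(372.1,270.7))]); print('th2',th2)
for c,p in ((S,(344.8,293.1)),(T,(375.8,223)),(W,(279.7,151.2))): print('band',atz(c,p,.045))
def wp(c):
    hsv=cv2.cvtColor(c['color'],cv2.COLOR_RGB2HSV)
    # red band
    m=((hsv[...,0]<8)|(hsv[...,0]>172))&(hsv[...,1]>170)
    n,l,st,ce=cv2.connectedComponentsWithStats(m.astype(np.uint8))
    return l,st,ce
for n,c in (('S',S),('T',T),('W',W)):
    l,st,ce=wp(c)
    p0=proj(c,[[.425,.351,.045]])[0]
    k=1+np.argmin([np.hypot(*(ce[i]-p0))+ (1e3 if st[i][4]<15 else 0) for i in range(1,len(ce))])
    ys,xs=np.where(l==k); P=np.array([atz(c,(x,y),.045)[:2] for x,y in zip(xs,ys)])
    # circle fit with fixed radius 71.5
    from scipy.optimize import least_squares
    r=least_squares(lambda q: np.hypot(*(P-q).T)-.0715,[.489,.38]); q=r.x
    a=np.unwrap(np.arctan2(*(P-q).T[::-1])); a2=np.arctan2(P[:,1]-.38,P[:,0]-.489)
    print(n,len(P),'center',q,'yaw',np.degrees([(a.min()+a.max())/2])-180, 'extent',np.degrees(a.max()-a.min()), 'yaw about axis', np.degrees((a2.min()+a2.max())/2)+180)
# gray deck / turntable: spindle
for c,p in ((T,(365.4,195.9)),(W,(328.8,201.9))): print(atz(c,p,.079))
print(tri([(S,(369.4,254.4)),(T,(364,193.6)),(W,(326.6,198.9))]))
for a,b,w in (((376.9,274.7),(382.2,199.7),(284.6,201.5)),((347.7,268.3),(368.1,212.6),(302.7,164.6)),((341.5,248.8),(349.9,206.6),(345.5,162.3)),((361.9,236),(345.8,187.9),(368.2,197.8)),((397.5,260.5),(378.1,180.9),None)):
    X=tri([(S,a),(T,b)]+([(W,w)] if w else [])); print(X.round(4))
```

```text
pivot [0.58653555 0.42248724 0.11235935]
thumb [0.54287106 0.40242967 0.16477944] [array([[ 4.4, -0.5]]), array([[-1.7,  2.9]]), array([[0.1, 0.4]])]
th2 [0.55152795 0.39934438 0.14880407]
band [0.4278346  0.35158366 0.045     ]
band [0.4207095  0.34892143 0.045     ]
band [0.42461105 0.35024942 0.045     ]
S 153 center [0.49066723 0.38088509] yaw [23.92969044] extent 49.433966432713355 yaw about axis 179.8846918768585
T 58 center [0.49166425 0.38065499] yaw [-334.77039192] extent 46.490004365126076 yaw about axis 25.656268247302165
W 323 center [0.49155912 0.38100087] yaw [-336.03776654] extent 48.722714437494396 yaw about axis 179.97158465805737
[0.48538948 0.37700474 0.079     ]
[0.49286801 0.38299485 0.079     ]
[0.49056472 0.38076591 0.07493592]
[0.4755 0.337  0.0733]
[0.4452 0.3715 0.0726]
[0.4602 0.415  0.0741]
[0.5051 0.4239 0.0773]
[0.5205 0.3457 0.0763]
```

Run:
```python
from h import *
import pickle; S,T=pickle.load(open('st0.pkl','rb')); W=pickle.load(open('w1.pkl','rb'))
# ring bottom-left in several views
for z in (.05,.1,.15,.2,.25): print(z,'top ring left',atz(T,(404,130),z)[:2].round(3),'bottom',atz(T,(430,168),z)[:2].round(3),'scene left',atz(S,(459,238),z)[:2].round(3), 'scene bottom', atz(S,(510,282),z)[:2].round(3))
for z in (.0,.02,.04,.06): print(z,'slab',atz(T,(413,165),z)[:2].round(3),atz(T,(416,229),z)[:2].round(3),'S',atz(S,(370,357),z)[:2].round(3))
cs=T['color'][60:260,330:530]
cv2.imwrite('pics/t0r.png',cv2.resize(cs,None,fx=3,fy=3,interpolation=cv2.INTER_CUBIC)[:,:,::-1])
cs=S['color'][100:400,330:640]
cv2.imwrite('pics/s0r.png',cv2.resize(cs,None,fx=2,fy=2,interpolation=cv2.INTER_CUBIC)[:,:,::-1])
```

```text
0.05 top ring left [0.652 0.272] bottom [0.555 0.21 ] scene left [0.672 0.365] scene bottom [0.666 0.239]
0.1 top ring left [0.638 0.284] bottom [0.547 0.226] scene left [0.62  0.321] scene bottom [0.615 0.206]
0.15 top ring left [0.625 0.295] bottom [0.539 0.241] scene left [0.568 0.276] scene bottom [0.564 0.174]
0.2 top ring left [0.612 0.307] bottom [0.531 0.256] scene left [0.517 0.232] scene bottom [0.513 0.141]
0.25 top ring left [0.599 0.319] bottom [0.523 0.271] scene left [0.465 0.188] scene bottom [0.462 0.109]
0.0 slab [0.571 0.24 ] [0.403 0.238] S [0.416 0.26 ]
0.02 slab [0.568 0.245] [0.404 0.243] S [0.406 0.247]
0.04 slab [0.564 0.25 ] [0.404 0.248] S [0.396 0.235]
0.06 slab [0.561 0.255] [0.404 0.253] S [0.386 0.222]
```

View pics/t0r.png

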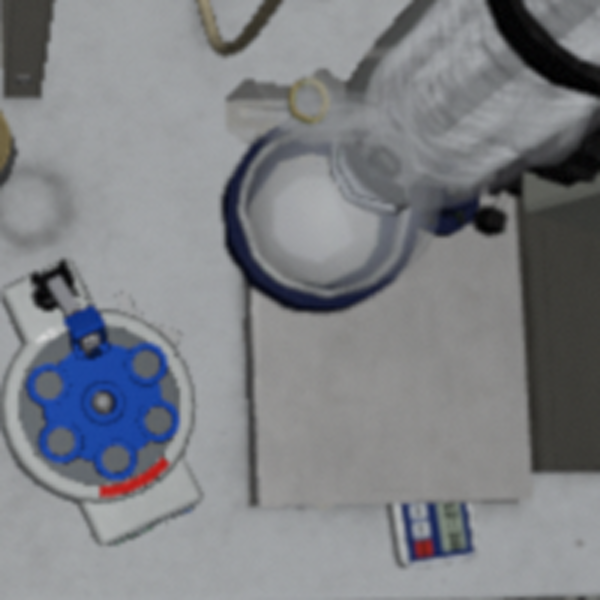

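View pics/s0r.png

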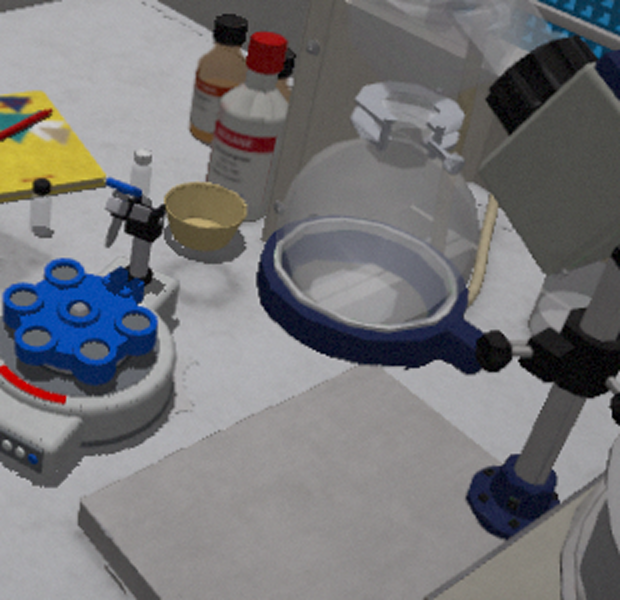

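{"method": "step_arm", "body": {"steps": [[0,-3.6,-0.35,7,0,0,0],[2,-7.2,-0.7,14,0,0,0],[6,-7.2,-0.7,21,0,0,0],[10,-7.2,-0.7,26.9,0,0,0],[13,-7.2,-0.7,26.9,0,0,0],[15.3,-7.2,-0.7,26.9,0,0,0],[15.3,-7.2,-0.7,26.9,0,0,0]]}}

```text
time: 4.37
position: [0.4224, 0.3238, 0.1159]
orientation: [0.642, 0.289, 0.645, -0.296]
contact_force: [-0.9, -0.2, -0.7]
grip_width: 0.0001
```

```bash
cat > st.py <<'E'
from h import *
C=np.array([.491,.381])
def st():
    s=telemetry.observe(); M=q2R(s['orientation']); d=s['position'][:2]-C
    F=s['contact_force']; ph=np.arctan2(d[1],d[0]); u=np.array([np.cos(ph),np.sin(ph)]);t=np.array([u[1],-u[0]])
    print('t',round(s['time'],2),'p',s['position'].round(4),'r',round(np.hypot(*d),4),'phi',round(np.degrees(ph)%360,2),'yawy',round(np.degrees(np.arctan2(M[1,1],M[0,1])),2),'F',F.round(1),'Frad',round(F[:2]@u,1),'Fcw',round(F[:2]@t,1),'tq',s['torque'].round(2),'j6',s['joint_positions'][5].round(2))
    return s
E
python3 - <<'E'
from st import *
st()
c=cap('scene'); t=cap('top')
a=cv2.resize(c['color'][150:330,280:460],(570,570)); 
cv2.imwrite('pics/s2.png',a[:,:,::-1])
E
```

```text
t 4.37 p [0.4224 0.3238 0.1159] r 0.0893 phi 219.82 yawy 41.15 F [-0.9 -0.2 -0.7] Frad 0.8 Fcw 0.4 tq [-0.01  0.04  0.06] j6 1.51
```

View pics/s2.png

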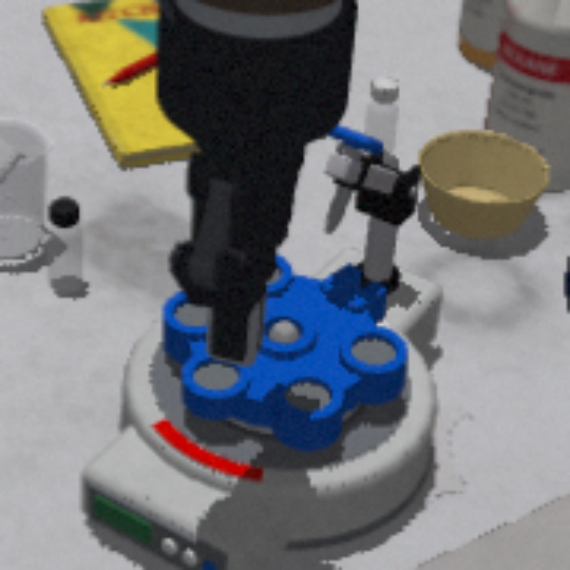

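{"method": "step_arm", "body": {"steps": [[1.5,0,0,0,0,0,0],[3,0,0,0,0,0,0],[3.9,0,0,0,0,0,0],[3.9,0,0,0,0,0,0],[3.9,0,0,0,0,0,0]]}}

```text
time: 4.88
position: [0.4267, 0.3267, 0.0831]
orientation: [0.644, 0.293, 0.644, -0.292]
contact_force: [-0.2, 0.1, -0.1]
grip_width: 0.0
```

Run:
```python
from st import *
st()
c=cap('scene'); t=cap('top')
a=cv2.resize(c['color'][150:330,280:460],(570,570)); 
cv2.imwrite('pics/s3.png',a[:,:,::-1])
```

```text
t 4.88 p [0.4267 0.3267 0.0831] r 0.0842 phi 220.16 yawy 41.12 F [-0.2  0.1 -0.1] Frad 0.1 Fcw 0.2 tq [ 0.02 -0.    0.01] j6 1.51
```

View pics/s3.png

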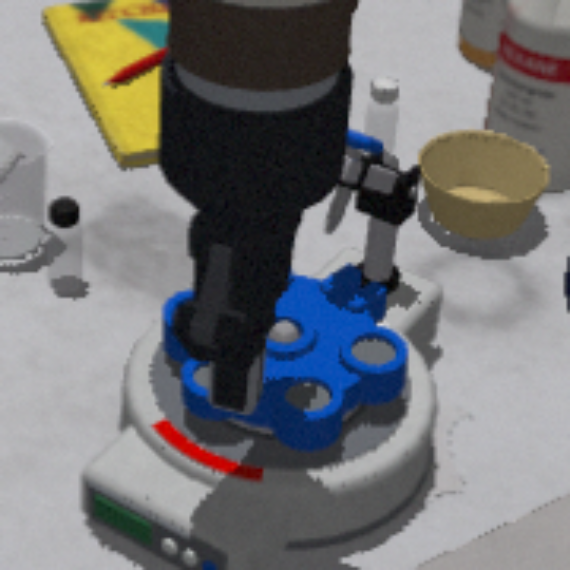

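{"method": "step_arm", "body": {"steps": [[0,0.4,0.1,0,0,0,0],[0,0.8,0.15,0,0,0,0],[0,1.1,0.15,0,0,0,0],[0,1.4,0.15,0,0,0,0],[0,1.4,0.15,0,0,0,0],[0,1.4,0.15,0,0,0,0]]}}

```text
time: 5.48
position: [0.4378, 0.3344, 0.0818]
orientation: [0.644, 0.293, 0.644, -0.293]
contact_force: [0.1, 0.4, 0.1]
grip_width: -0.0
```

Run:
```python
from st import *
st()
c=cap('scene'); t=cap('top')
a=cv2.resize(c['color'][180:330,300:440],(0,0),fx=4,fy=4); 
cv2.imwrite('pics/s4.png',a[:,:,::-1])
```

```text
t 5.48 p [0.4378 0.3344 0.0818] r 0.0708 phi 221.22 yawy 41.11 F [0.1 0.4 0.1] Frad -0.4 Fcw 0.2 tq [-0.06  0.02 -0.01] j6 1.51
```

View pics/s4.png

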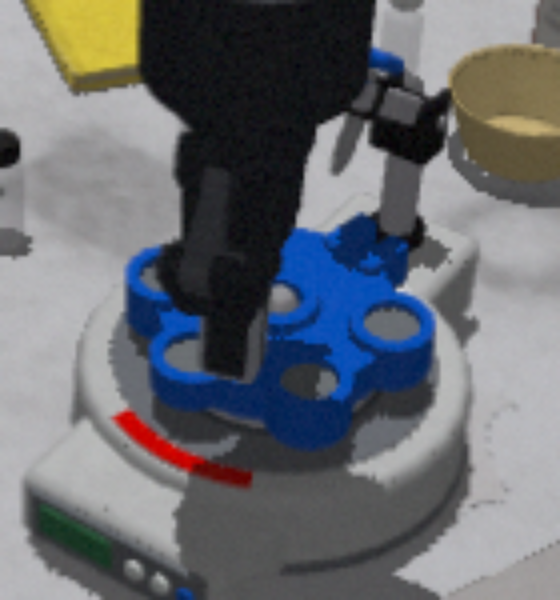

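Run:
```python
from st import *
import pickle; S,T=pickle.load(open('st0.pkl','rb'))
s=telemetry.observe();M=q2R(s['orientation']);p=s['position']
for off in (.006,.019): 
  for y in (-.0145,.0145):
    for z in (-.011,.011):
        q=proj(S,p+M@np.array([off,y,z]))[0]; print(off,y,z,q.round(1),((q-[300,180])*4).round(0))
```

```text
0.006 -0.0145 -0.011 [347.4 287.8] [190. 431.]
0.006 -0.0145 0.011 [361.9 291.3] [248. 445.]
0.006 0.0145 -0.011 [353.  275.1] [212. 380.]
0.006 0.0145 0.011 [367.2 278.5] [269. 394.]
0.019 -0.0145 -0.011 [347.  294.2] [188. 457.]
0.019 -0.0145 0.011 [361.4 297.8] [246. 471.]
0.019 0.0145 -0.011 [352.6 281.5] [210. 406.]
0.019 0.0145 0.011 [366.6 284.9] [266. 420.]
```

Run:
```python
from st import *
s=telemetry.observe();M=q2R(s['orientation']);p=s['position']
W=cap('wrist');S=cap('scene');T=cap('top')
def draw(c,x0,y0,x1,y1,f,fn):
    im=cv2.resize(c['color'][y0:y1,x0:x1],None,fx=f,fy=f,interpolation=cv2.INTER_CUBIC).copy()
    for off,col in ((.0,(255,255,0)),(.019,(255,0,0))):
        P=[p+M@np.array([off,y,z]) for y,z in ((-.0145,-.011),(-.0145,.011),(.0145,.011),(.0145,-.011))]
        q=((proj(c,P)+.5-[x0,y0])*f).astype(int); cv2.polylines(im,[q],True,col,1)
    # tray cups circle at z .075 r .063, ring deck
    a=np.linspace(0,2*np.pi,60)
    for r,z,col in ((.063,.075,(0,255,0)),(.081,.045,(255,0,255))):
        q=((proj(c,np.c_[C[0]+r*np.cos(a),C[1]+r*np.sin(a),0*a+z])+.5-[x0,y0])*f).astype(int); cv2.polylines(im,[q],True,col,1)
    cv2.imwrite('pics/'+fn,im[:,:,::-1])
draw(W,160,120,480,360,2.5,'w5.png'); draw(S,290,170,450,330,3.7,'s5.png'); draw(T,300,130,430,250,4.5,'t5.png')
```

```text
(no output)
```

View pics/w5.png

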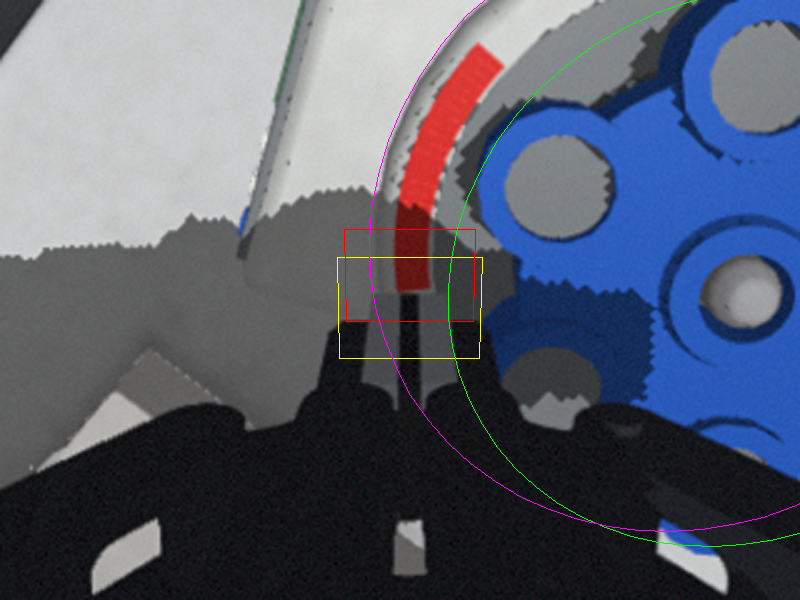

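View pics/s5.png

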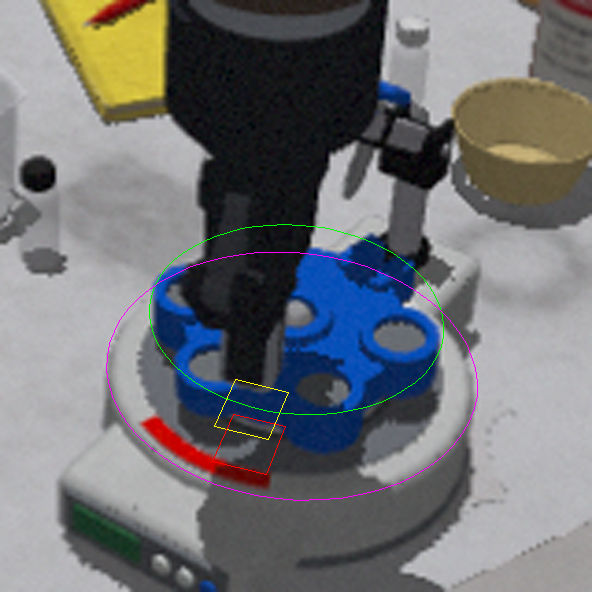

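View pics/t5.png

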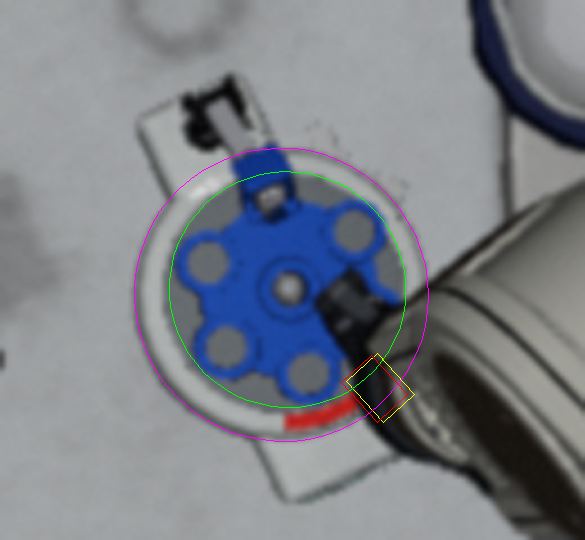

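Run:
```python
from st import *
S=cap('scene')
im=cv2.resize(S['color'][235:310,325:425],None,fx=8,fy=8,interpolation=cv2.INTER_NEAREST)
im=np.clip(im.astype(float)*1.6,0,255).astype(np.uint8)
cv2.imwrite('pics/s6.png',im[:,:,::-1])
W=cap('wrist')
im=cv2.resize(W['color'][200:300,260:380],None,fx=6,fy=6,interpolation=cv2.INTER_NEAREST)
im=np.clip(im.astype(float)*2.5,0,255).astype(np.uint8)
cv2.imwrite('pics/w6.png',im[:,:,::-1])
```

```text
(no output)
```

View pics/s6.png

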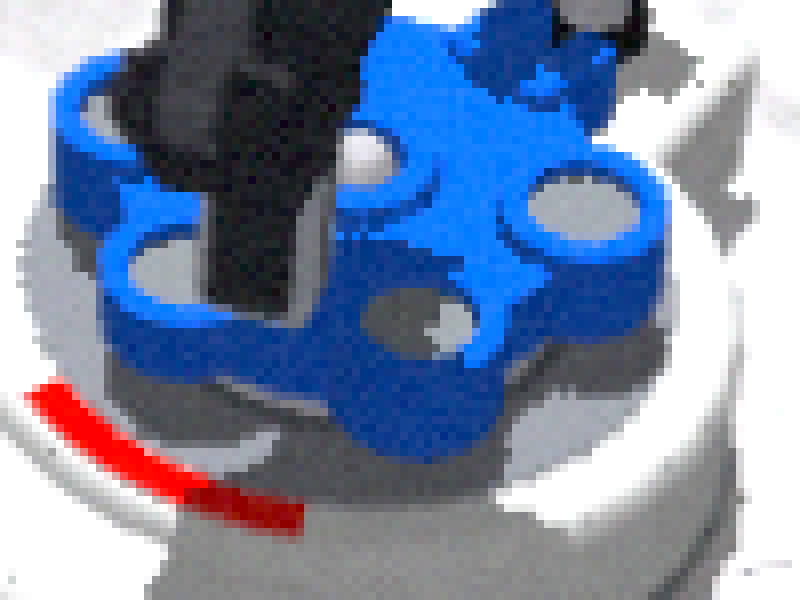

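View pics/w6.png

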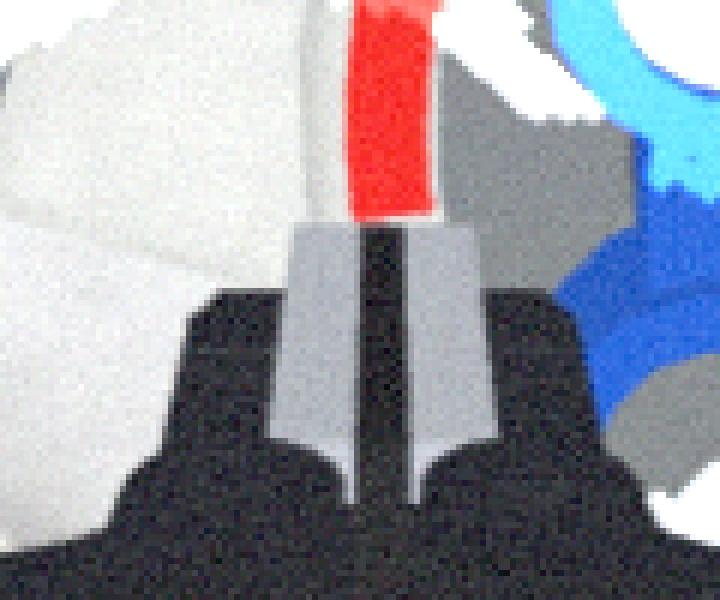

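Run:
```python
from st import *
s=telemetry.observe();M=q2R(s['orientation']);p=s['position']
W=cap('wrist');S=cap('scene')
for name,px in (('pad top',(323,237.5)),('black tip',(300,248.5)),('blk r',(346,248.5)),('padL',(309,237.5)),('padR',(339,237.5))):
    e=M.T@(W['eye']-p); v=M.T@ray(W,px)
    for z in (-.011,-.005,0): print(name,z,(e+v*(z-e[2])/v[2]).round(4))
for px in ((350,273),(361,276),(366,271)):
    e=M.T@(S['eye']-p); v=M.T@ray(S,px)
    for x in (-.02,-.01,0,.01,.019): print(px,(e+v*(x-e[0])/v[0]).round(4))
```

```text
pad top -0.011 [-0.0202 -0.0002 -0.011 ]
pad top -0.005 [-0.0051 -0.0002 -0.005 ]
pad top 0 [ 0.0075 -0.0002  0.    ]
black tip -0.011 [-0.0324 -0.0096 -0.011 ]
black tip -0.005 [-0.0185 -0.0106 -0.005 ]
black tip 0 [-0.007  -0.0114  0.    ]
blk r -0.011 [-0.0324  0.0092 -0.011 ]
blk r -0.005 [-0.0185  0.0102 -0.005 ]
blk r 0 [-0.007   0.0111  0.    ]
padL -0.011 [-0.0202 -0.0064 -0.011 ]
padL -0.005 [-0.0051 -0.0071 -0.005 ]
padL 0 [ 0.0075 -0.0076  0.    ]
padR -0.011 [-0.0202  0.0069 -0.011 ]
padR -0.005 [-0.0051  0.0077 -0.005 ]
padR 0 [0.0076 0.0083 0.    ]
(350, 273) [-0.02   -0.0108 -0.0094]
(350, 273) [-0.01   -0.     -0.0122]
(350, 273) [ 0.      0.0108 -0.0149]
(350, 273) [ 0.01    0.0216 -0.0177]
(350, 273) [ 0.019   0.0313 -0.0202]
(361, 276) [-0.02   -0.0116  0.0072]
(361, 276) [-0.01   -0.0008  0.0047]
(361, 276) [0.     0.01   0.0023]
(361, 276) [ 0.01    0.0207 -0.0001]
(361, 276) [ 0.019   0.0304 -0.0023]
(366, 271) [-0.02    0.0011  0.0111]
(366, 271) [-0.01    0.0122  0.0088]
(366, 271) [0.     0.0232 0.0064]
(366, 271) [0.01   0.0342 0.0041]
(366, 271) [0.019  0.0442 0.002 ]
```

{"method": "step_arm", "body": {"steps": [[0,-0.8,0,0,0,0,0],[0,-1.6,0,0,0,0,0],[0.5,-1.6,0,0,0,0,0],[1.0,-1.6,0,0,0,0,0],[1.0,-1.6,0,0,0,0,0],[1.0,-1.6,0,0,0,0,0]]}}

```text
time: 6.43
position: [0.4253, 0.3235, 0.0714]
orientation: [0.644, 0.292, 0.644, -0.293]
contact_force: [-0.3, 0.1, -0.7]
grip_width: 0.0002
```

```bash
cat > look.py <<'E'
from st import *
import sys
def look(tag):
    s=st();S=cap('scene')
    im=cv2.resize(S['color'][225:315,320:440],None,fx=6,fy=6,interpolation=cv2.INTER_CUBIC)
    im=np.clip(im.astype(float)*1.5,0,255).astype(np.uint8)
    cv2.imwrite('pics/%s.png'%tag,im[:,:,::-1])
look(sys.argv[1])
E
python3 look.py s7
```

```text
t 6.43 p [0.4253 0.3235 0.0714] r 0.0873 phi 221.19 yawy 41.11 F [-0.3  0.1 -0.7] Frad 0.2 Fcw 0.3 tq [ 0.02  0.01 -0.02] j6 1.5
```

View pics/s7.png

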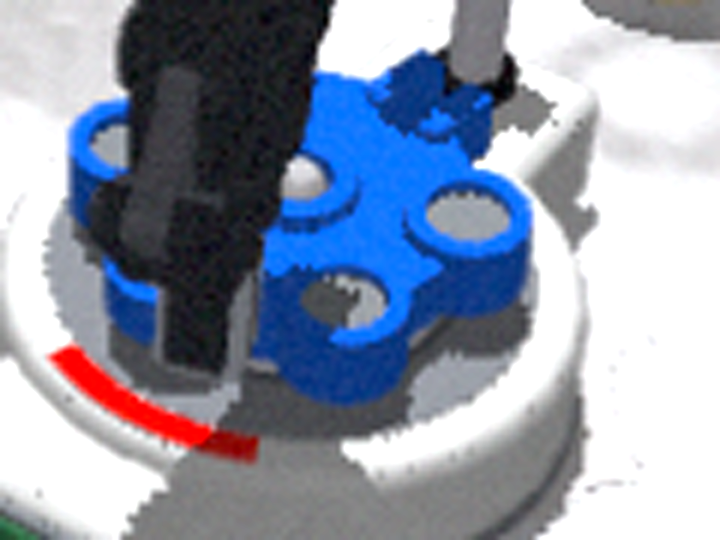

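Run:
```python
from st import *
s=telemetry.observe();M=q2R(s['orientation']);p=s['position']
S=cap('scene');W=cap('wrist')
for px in ((347,285),(357.5,288),(361,283)):
    e=M.T@(S['eye']-p); v=M.T@ray(S,px)
    for x in (-.02,-.01,0,.01,.019): print(px,(e+v*(x-e[0])/v[0]).round(4))
im=cv2.resize(W['color'][180:320,220:420],None,fx=4,fy=4)
im=np.clip(im.astype(float)*2,0,255).astype(np.uint8)
cv2.imwrite('pics/w7.png',im[:,:,::-1])
```

```text
(347, 285) [-0.02   -0.0097 -0.009 ]
(347, 285) [-0.01    0.0006 -0.0117]
(347, 285) [ 0.      0.0109 -0.0144]
(347, 285) [ 0.01    0.0211 -0.0171]
(347, 285) [ 0.019   0.0304 -0.0195]
(357.5, 288) [-0.02   -0.0105  0.0068]
(357.5, 288) [-0.01   -0.0002  0.0044]
(357.5, 288) [0.    0.01  0.002]
(357.5, 288) [ 0.01    0.0203 -0.0003]
(357.5, 288) [ 0.019   0.0295 -0.0025]
(361, 283) [-0.02    0.0011  0.0087]
(361, 283) [-0.01    0.0116  0.0063]
(361, 283) [0.    0.022 0.004]
(361, 283) [0.01   0.0325 0.0017]
(361, 283) [ 0.019   0.042  -0.0004]
```

View pics/w7.png

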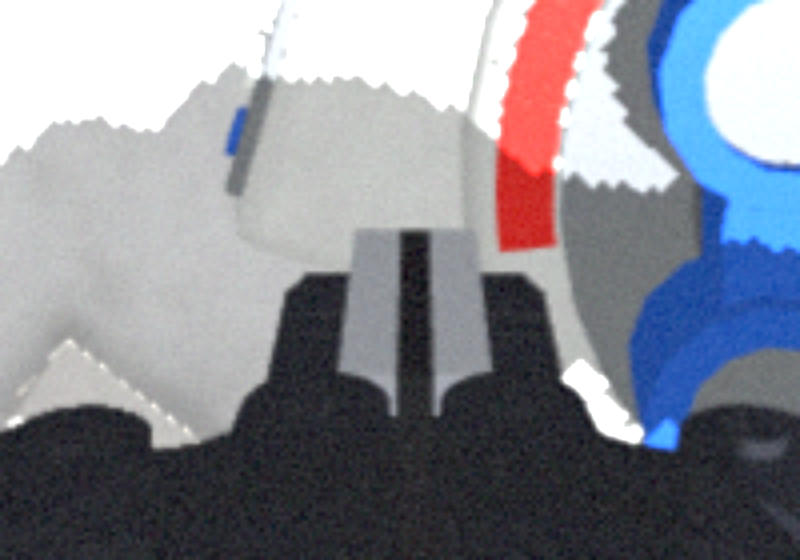

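{"method": "step_arm", "body": {"steps": [[0.2,0,0,0,0,0,0],[0.4,0,0,0,0,0,0],[0.6,0,0,0,0,0,0],[0.7,0,0,0,0,0,0],[0.8,0,0,0,0,0,0],[0.8,0,0,0,0,0,0]]}}

```text
time: 7.08
position: [0.4254, 0.3236, 0.0636]
orientation: [0.644, 0.292, 0.644, -0.293]
contact_force: [0.1, 0.8, -0.4]
grip_width: 0.0
```

{"method": "step_arm", "body": {"steps": [[0.2,0,0,0,0,0,0],[0.3,0,0,0,0,0,0],[0.3,0,0,0,0,0,0]]}}

```text
time: 7.33
position: [0.4254, 0.3236, 0.0606]
orientation: [0.644, 0.292, 0.644, -0.293]
contact_force: [0.1, -0.6, -0.3]
grip_width: -0.0001
```

{"method": "step_arm", "body": {"steps": [[0.4,0,0,0,0,0,0],[0.8,0,0,0,0,0,0],[1.2,0,0,0,0,0,0],[1.6,0,0,0,0,0,0],[2.0,0,0,0,0,0,0],[2.0,0,0,0,0,0,0],[2.0,0,0,0,0,0,0]]}}

```text
time: 7.92
position: [0.4253, 0.3235, 0.0404]
orientation: [0.644, 0.292, 0.644, -0.293]
contact_force: [0.6, 0.3, -0.1]
grip_width: -0.0001
```

```bash
python3 look.py s8
```

```text
t 7.92 p [0.4253 0.3235 0.0404] r 0.0873 phi 221.19 yawy 41.11 F [ 0.6  0.3 -0.1] Frad -0.7 Fcw -0.2 tq [0.03 0.04 0.01] j6 1.5
```

View pics/s8.png

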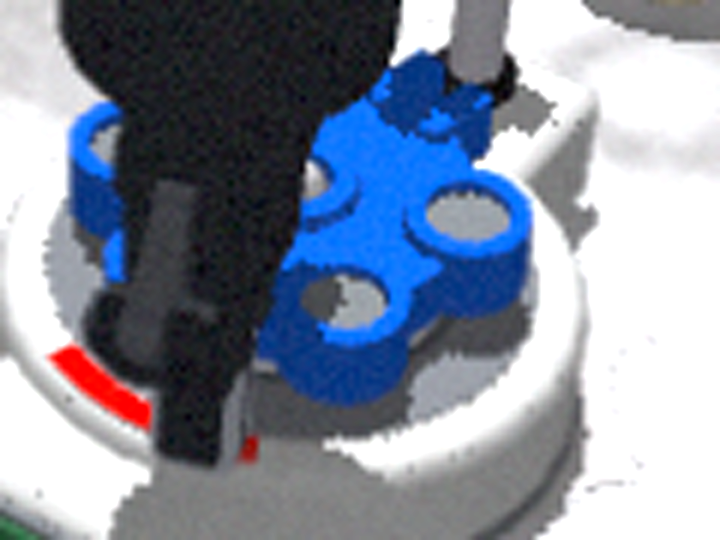

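{"method": "step_arm", "body": {"steps": [[-0.2,0.4,0,0,0,0,0],[-0.2,0.8,0,0,0,0,0],[-0.2,1.2,0,0,0,0,0],[-0.2,1.5,0,0,0,0,0],[-0.2,1.7,0,0,0,0,0],[-0.2,1.7,0,0,0,0,0]]}}

```text
time: 8.47
position: [0.439, 0.3353, 0.0429]
orientation: [0.644, 0.293, 0.644, -0.292]
contact_force: [0.6, 0.6, -0.0]
grip_width: -0.0003
```

```bash
python3 look.py s9
python3 - <<'E'
from st import *
W=cap('wrist','w9.png')
E
```

```text
t 8.47 p [0.439  0.3353 0.0429] r 0.0692 phi 221.27 yawy 41.11 F [ 0.6  0.6 -0. ] Frad -0.9 Fcw 0.1 tq [-0.02  0.02  0.06] j6 1.51
```

View pics/s9.png

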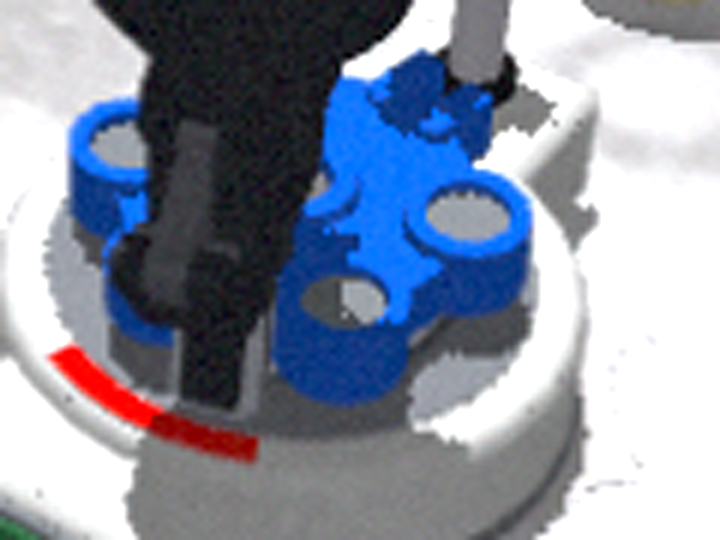

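View pics/w9.png

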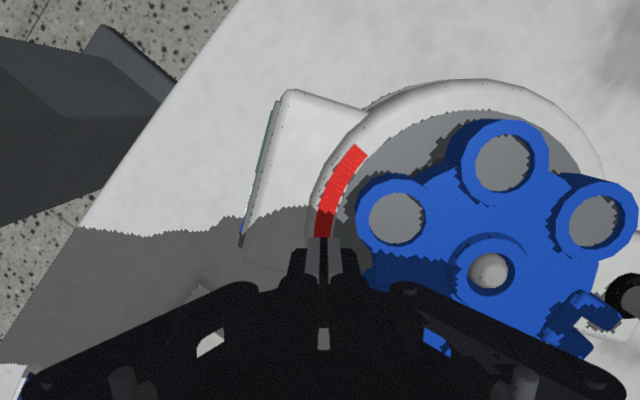

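{"method": "step_arm", "body": {"steps": [[0,0.001,-0.12,1,0,0,0],[0,0.004,-0.24,2,0,0,0],[0,0.01,-0.36,3,0,0,0],[0,0.017,-0.48,4,0,0,0],[0,0.026,-0.6,5,0,0,0],[0,0.038,-0.72,6,0,0,0],[0,0.052,-0.84,7,0,0,0],[0,0.067,-0.96,8,0,0,0]]}}

```text
time: 9.23
position: [0.4325, 0.3427, 0.0429]
orientation: [0.621, 0.337, 0.621, -0.337]
contact_force: [0.5, -0.8, -0.9]
grip_width: 0.0003
```

```bash
python3 look.py s10
```

```text
t 9.23 p [0.4325 0.3427 0.0429] r 0.0699 phi 213.25 yawy 33.01 F [ 0.5 -0.8 -0.9] Frad 0.0 Fcw -1.0 tq [-0.11 -0.01  0.01] j6 1.66
```

View pics/s10.png

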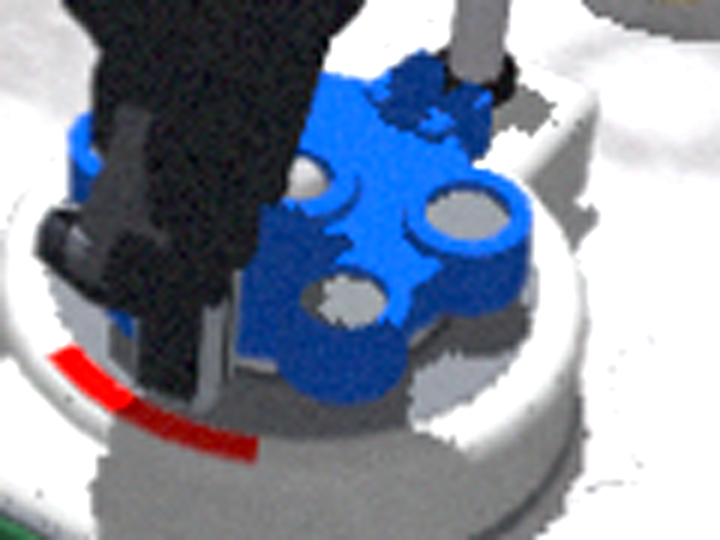

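{"method": "step_arm", "body": {"steps": [[0,0.02,-0.12,1,0,0,0],[0,0.03,-0.24,2,0,0,0],[0,0.05,-0.36,3,0,0,0],[0,0.06,-0.48,4,0,0,0],[0,0.08,-0.6,5,0,0,0],[0,0.1,-0.72,6,0,0,0],[0,0.11,-0.84,7,0,0,0],[0,0.12,-0.96,8,0,0,0]]}}

```text
time: 9.95
position: [0.4284, 0.3513, 0.0429]
orientation: [0.596, 0.38, 0.596, -0.38]
contact_force: [0.6, -2.0, -0.4]
grip_width: 0.0001
```

```bash
python3 look.py s11
```

```text
t 9.95 p [0.4284 0.3513 0.0429] r 0.0693 phi 205.39 yawy 25.0 F [ 0.6 -2.  -0.4] Frad 0.3 Fcw -2.1 tq [-0.31 -0.1   0.02] j6 1.82
```

View pics/s11.png

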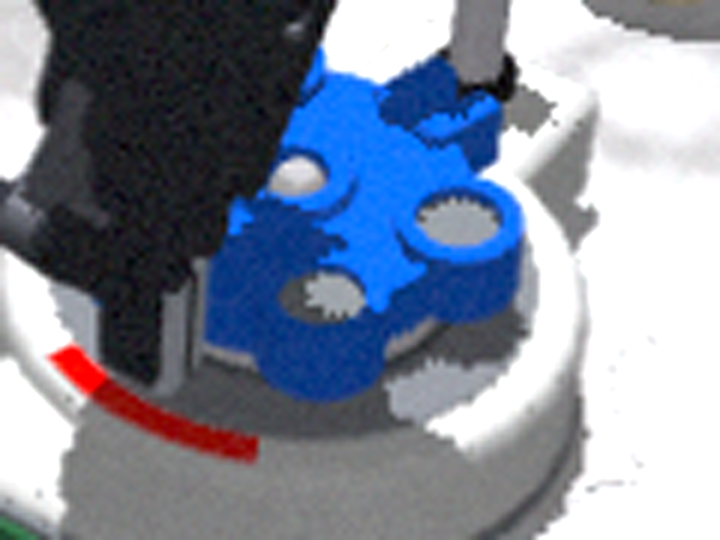

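{"method": "step_arm", "body": {"steps": [[0,0.007,-0.302,2.5,0,0,0],[0,0.026,-0.603,5,0,0,0],[0,0.059,-0.903,7.5,0,0,0],[0,0.105,-1.202,10,0,0,0],[0,0.164,-1.498,12.5,0,0,0],[0,0.236,-1.791,15,0,0,0],[0,0.32,-2.081,17.5,0,0,0],[0,0.417,-2.367,20,0,0,0]]}}

```text
time: 10.67
position: [0.4218, 0.3744, 0.0428]
orientation: [0.521, 0.478, 0.521, -0.478]
contact_force: [-0.8, -1.6, -0.4]
grip_width: -0.0002
```

```bash
python3 look.py s12
```

```text
t 10.67 p [0.4218 0.3744 0.0428] r 0.0695 phi 185.49 yawy 4.96 F [-0.8 -1.6 -0.4] Frad 0.9 Fcw -1.6 tq [-0.35  0.09 -0.04] j6 2.21
```

View pics/s12.png

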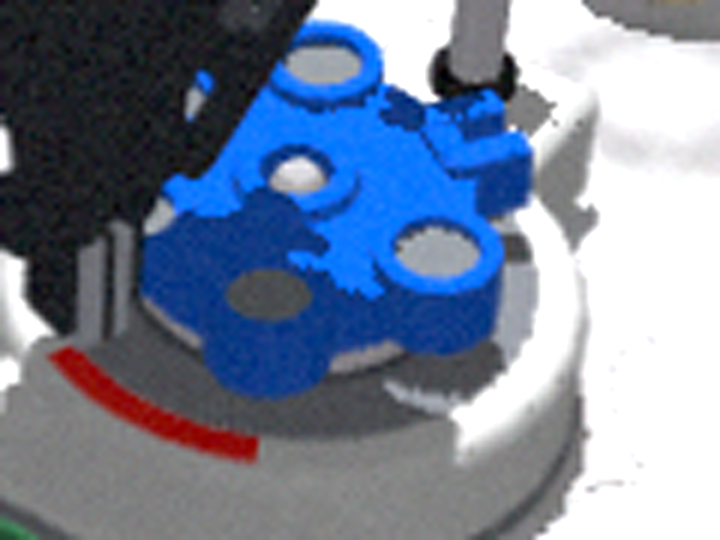

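{"method": "step_arm", "body": {"steps": [[0,0.007,-0.302,2.5,0,0,0],[0,0.026,-0.603,5,0,0,0],[0,0.059,-0.903,7.5,0,0,0],[0,0.105,-1.202,10,0,0,0],[0,0.164,-1.498,12.5,0,0,0],[0,0.236,-1.791,15,0,0,0],[0,0.32,-2.081,17.5,0,0,0],[0,0.417,-2.367,20,0,0,0]]}}

```text
time: 11.38
position: [0.4235, 0.3983, 0.0427]
orientation: [-0.431, -0.56, -0.431, 0.561]
contact_force: [-0.7, -2.0, 0.8]
grip_width: -0.0
```

{"method": "step_arm", "body": {"steps": [[0,0.007,-0.302,2.5,0,0,0],[0,0.026,-0.603,5,0,0,0],[0,0.059,-0.903,7.5,0,0,0],[0,0.105,-1.202,10,0,0,0],[0,0.164,-1.498,12.5,0,0,0],[0,0.236,-1.791,15,0,0,0],[0,0.32,-2.081,17.5,0,0,0],[0,0.32,-2.081,17.5,0,0,0]]}}

```text
time: 12.05
position: [0.4322, 0.4183, 0.0429]
orientation: [-0.34, -0.619, -0.341, 0.62]
contact_force: [-2.0, -0.4, 0.2]
grip_width: -0.0
```

```bash
python3 look.py s13
python3 - <<'E'
from st import *
T=cap('top')
im=cv2.resize(T['color'][120:260,290:430],None,fx=4,fy=4,interpolation=cv2.INTER_CUBIC)
cv2.imwrite('pics/t13.png',im[:,:,::-1])
E
```

```text
t 12.05 p [0.4322 0.4183 0.0429] r 0.0697 phi 147.63 yawy -32.36 F [-2.  -0.4  0.2] Frad 1.5 Fcw -1.4 tq [-0.1   0.3  -0.02] j6 2.9
```

View pics/s13.png

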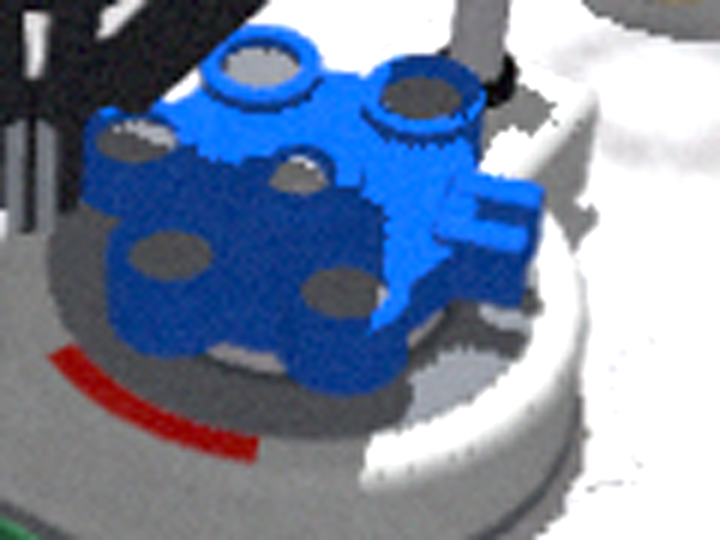

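View pics/t13.png

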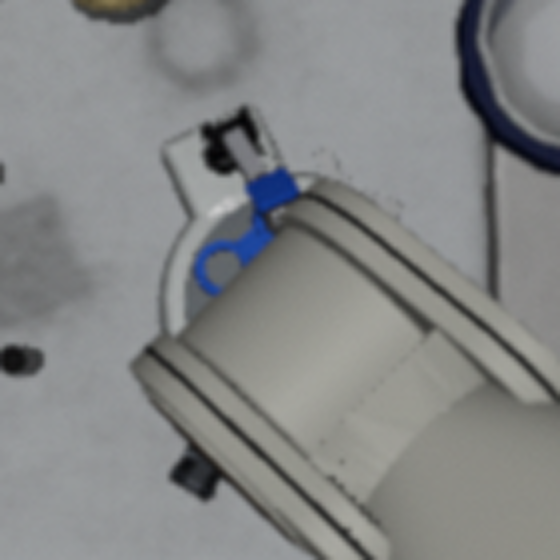

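```bash
cat > yaw.py <<'E'
from st import *
from scipy.optimize import least_squares
def holes(c,box):
    x0,y0,x1,y1=box
    hsv=cv2.cvtColor(c['color'],cv2.COLOR_RGB2HSV)
    blue=((hsv[...,0]>100)&(hsv[...,0]<125)&(hsv[...,1]>130)).astype(np.uint8)
    cn,h=cv2.findContours(blue,cv2.RETR_CCOMP,cv2.CHAIN_APPROX_NONE); out=[]
    for k,x in enumerate(cn):
        if h[0][k][3]>=0 and 50<cv2.contourArea(x)<140:
            m=cv2.moments(x); p=np.array((m['m10']/m['m00'],m['m01']/m['m00']))
            if x0<p[0]<x1 and y0<p[1]<y1: out.append(p)
    return out
def yaw():
    S=cap('scene')
    for p in holes(S,(325,225,425,300)):
        for z in (.075,):
            q=atz(S,p,z)[:2]-C; 
            print(p.round(1),'r',np.hypot(*q).round(4),'ang',np.degrees(np.arctan2(q[1],q[0])).round(1), 'mod60',np.round(np.degrees(np.arctan2(q[1],q[0]))%60,1))
    for n in('tray_notch',):
        for d in eyes.tip_of('scene',n)[:2]:
            q=atz(S,d['pixel'],.077)[:2]-C; print(n,np.round(d['pixel'],1),round(d['conf'],2),'r',np.hypot(*q).round(4),'yaw',((np.degrees(np.arctan2(q[1],q[0])))+180).round(1)%360)
    return S
if __name__=='__main__': yaw()
E
python3 yaw.py
```

```text
[376.9 273.4] r 0.0456 ang -110.0 mod60 10.0
[348.  267.2] r 0.0474 ang -168.4 mod60 11.6
[369.6 254.1] r 0.0005 ang 71.8 mod60 11.8
[342.2 248.1] r 0.0456 ang 131.2 mod60 11.2
[390.  240.9] r 0.05 ang 13.9 mod60 13.9
[363.  235.7] r 0.0485 ang 69.1 mod60 9.1
tray_notch [405.5 256.9] 0.61 r 0.0565 yaw 141.9
```

{"method": "step_arm", "body": {"steps": [[0,0,0.4,0,0,0,0],[-1,0,0.4,0,0,0,0],[-3,0,0.4,0,0,0,0],[-4,0,0.4,0,0,0,0],[-4,0,0.4,0,0,0,0]]}}

```text
time: 12.67
position: [0.4326, 0.4161, 0.0866]
orientation: [0.34, 0.622, 0.341, -0.617]
contact_force: [0.4, 0.2, -0.2]
grip_width: -0.0
```

{"method": "step_arm", "body": {"steps": [[0,0.051,0.841,-7,0,0,0],[0,0.205,1.669,-14,0,0,0],[0,0.458,2.473,-21,0,0,0],[0,0.808,3.239,-28,0,0,0],[0,1.248,3.958,-35,0,0,0],[0,1.772,4.617,-42,0,0,0],[0,2.373,5.208,-49,0,0,0],[0,3.042,5.72,-56,0,0,0]]}}

```text
time: 13.33
position: [0.4254, 0.3491, 0.0826]
orientation: [0.593, 0.385, 0.593, -0.385]
contact_force: [-0.9, 0.8, -0.5]
grip_width: 0.0004
```

{"method": "step_arm", "body": {"steps": [[0,0.026,0.601,-5,0,0,0],[0,0.105,1.198,-10,0,0,0],[0,0.235,1.786,-15,0,0,0],[0,0.235,1.786,-15,0,0,0],[0,0.235,1.786,-15,0,0,0]]}}

```text
time: 13.75
position: [0.4349, 0.3341, 0.0827]
orientation: [0.637, 0.307, 0.637, -0.307]
contact_force: [-0.2, 1.3, -0.4]
grip_width: 0.0
```

```bash
python3 look.py s14
```

```text
t 13.75 p [0.4349 0.3341 0.0827] r 0.0731 phi 219.92 yawy 38.45 F [-0.2  1.3 -0.4] Frad -0.7 Fcw 1.1 tq [0.04 0.01 0.02] j6 1.55
```

View pics/s14.png

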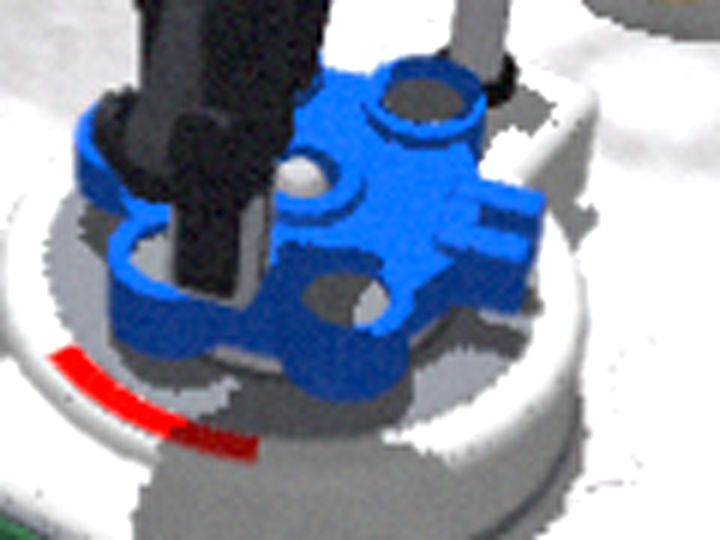

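{"method": "step_arm", "body": {"steps": [[1,0,0.1,-1.5,0,0,0],[2,0,0.1,-2,0,0,0],[3,0,0.1,-2,0,0,0],[4,0,0.1,-2,0,0,0],[4,0.1,0.1,-2,0,0,0],[4,0.3,0.1,-2,0,0,0],[4,0.45,0.1,-2,0,0,0],[4,0.45,0.1,-2,0,0,0]]}}

```text
time: 14.47
position: [0.4397, 0.337, 0.0434]
orientation: [0.643, 0.296, 0.642, -0.295]
contact_force: [-0.2, 0.5, 0.6]
grip_width: -0.0002
```

```bash
python3 look.py s15
```

```text
t 14.47 p [0.4397 0.337  0.0434] r 0.0675 phi 220.62 yawy 40.6 F [-0.2  0.5  0.6] Frad -0.2 Fcw 0.5 tq [0.   0.   0.02] j6 1.52
```

View pics/s15.png

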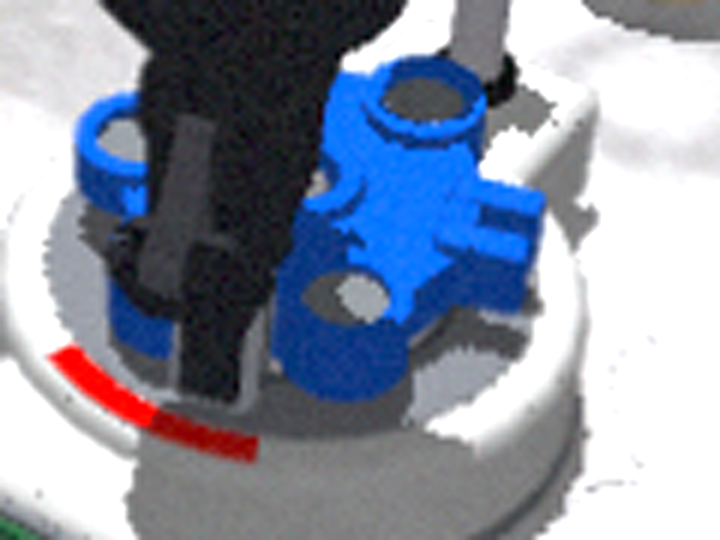

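{"method": "step_arm", "body": {"steps": [[0,0.002,-0.147,1.25,0,0,0],[0,0.006,-0.294,2.5,0,0,0],[0,0.015,-0.441,3.75,0,0,0],[0,0.026,-0.588,5,0,0,0],[0,0.04,-0.735,6.25,0,0,0],[0,0.058,-0.881,7.5,0,0,0],[0,0.079,-1.027,8.75,0,0,0],[0,0.103,-1.172,10,0,0,0]]}}

```text
time: 15.18
position: [0.432, 0.3457, 0.0429]
orientation: [0.614, 0.351, 0.614, -0.351]
contact_force: [0.6, -1.8, 0.5]
grip_width: -0.0004
```

```bash
python3 -c "
from st import *
st()"
```

```text
t 15.18 p [0.432  0.3457 0.0429] r 0.0688 phi 210.85 yawy 30.48 F [ 0.6 -1.8  0.5] Frad 0.4 Fcw -1.8 tq [-0.21 -0.08  0.04] j6 1.71
```

{"method": "step_arm", "body": {"steps": [[0,0.006,-0.294,2.5,0,0,0],[0,0.026,-0.588,5,0,0,0],[0,0.058,-0.881,7.5,0,0,0],[0,0.103,-1.172,10,0,0,0],[0,0.16,-1.461,12.5,0,0,0],[0,0.23,-1.747,15,0,0,0],[0,0.312,-2.03,17.5,0,0,0],[0,0.407,-2.309,20,0,0,0]]}}

```text
time: 15.85
position: [0.4233, 0.3671, 0.0426]
orientation: [0.543, 0.452, 0.543, -0.453]
contact_force: [-0.1, -1.9, 0.8]
grip_width: 0.0001
```

```bash
python3 look.py s16
```

```text
t 15.85 p [0.4233 0.3671 0.0426] r 0.0691 phi 191.63 yawy 10.4 F [-0.1 -1.9  0.8] Frad 0.5 Fcw -1.9 tq [-0.4   0.15 -0.03] j6 2.1
```

View pics/s16.png

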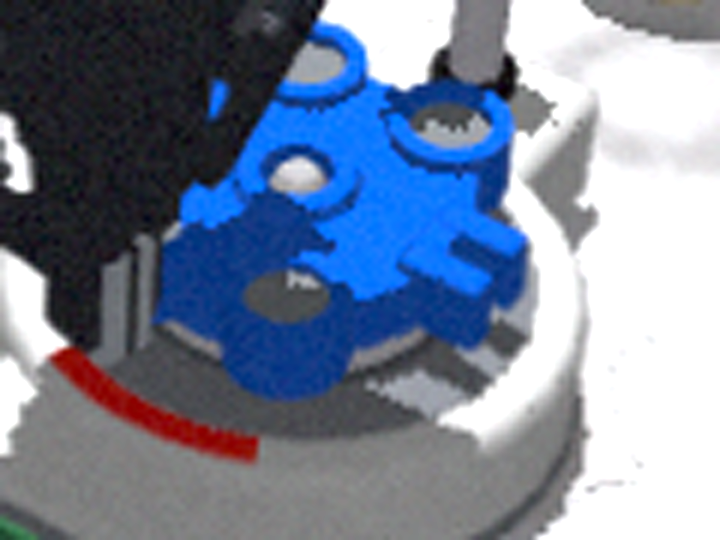

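{"method": "step_arm", "body": {"steps": [[0,0.006,-0.294,2.5,0,0,0],[0,0.026,-0.588,5,0,0,0],[0,0.058,-0.881,7.5,0,0,0],[0,0.103,-1.172,10,0,0,0],[0,0.16,-1.461,12.5,0,0,0],[0,0.23,-1.747,15,0,0,0],[0,0.312,-2.03,17.5,0,0,0],[0,0.407,-2.309,20,0,0,0]]}}

```text
time: 16.57
position: [0.4228, 0.3906, 0.0426]
orientation: [-0.457, -0.539, -0.457, 0.541]
contact_force: [-1.3, -1.0, 0.9]
grip_width: 0.0001
```

{"method": "step_arm", "body": {"steps": [[0,0.006,-0.294,2.5,0,0,0],[0,0.026,-0.588,5,0,0,0],[0,0.058,-0.881,7.5,0,0,0],[0,0.103,-1.172,10,0,0,0],[0,0.16,-1.461,12.5,0,0,0],[0,0.23,-1.747,15,0,0,0],[0,0.312,-2.03,17.5,0,0,0],[0,0.407,-2.309,20,0,0,0]]}}

```text
time: 17.23
position: [0.4302, 0.413, 0.0426]
orientation: [-0.356, -0.61, -0.356, 0.612]
contact_force: [-2.8, -1.8, 2.3]
grip_width: 0.0
```

```bash
python3 look.py s17; python3 yaw.py
```

```text
t 17.23 p [0.4302 0.413  0.0426] r 0.0687 phi 152.29 yawy -29.5 F [-2.8 -1.8  2.3] Frad 1.7 Fcw -2.9 tq [-0.26  0.52 -0.02] j6 2.85
[349.3 268.1] r 0.0474 ang -165.0 mod60 15.0
[398.5 258.2] r 0.0459 ang -41.2 mod60 18.8
[369.5 254.1] r 0.0005 ang 87.6 mod60 27.6
[342.1 249.2] r 0.045 ang 134.8 mod60 14.8
[389.  240.2] r 0.0503 ang 16.6 mod60 16.6
tray_notch [383.6 277.5] 0.73 r 0.0585 yaw 76.7
```

View pics/s17.png

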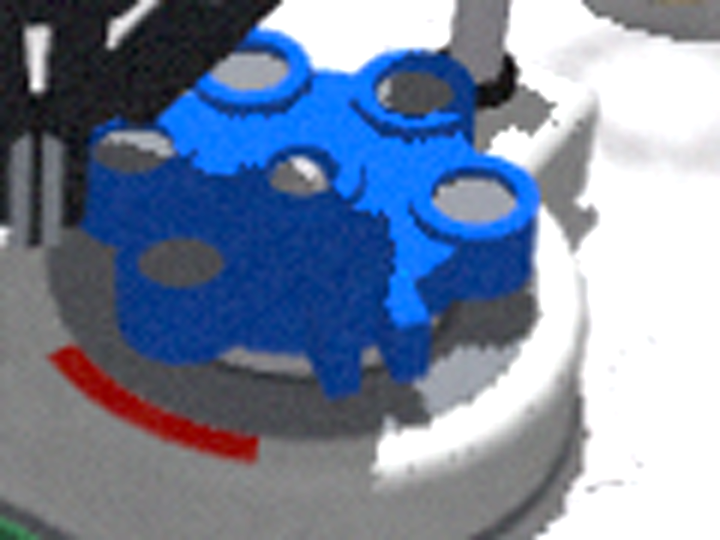

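{"method": "step_arm", "body": {"steps": [[0,0,0.4,0,0,0,0],[-1,0,0.4,0,0,0,0],[-3,0,0.4,0,0,0,0],[-4,0,0.4,0,0,0,0],[-4,0,0.4,0,0,0,0]]}}

```text
time: 17.8
position: [0.4317, 0.4117, 0.0867]
orientation: [0.356, 0.613, 0.357, -0.608]
contact_force: [0.5, -0.1, 0.7]
grip_width: 0.0001
```

{"method": "step_arm", "body": {"steps": [[0,0.051,0.841,-7,0,0,0],[0,0.205,1.669,-14,0,0,0],[0,0.458,2.473,-21,0,0,0],[0,0.808,3.239,-28,0,0,0],[0,1.248,3.958,-35,0,0,0],[0,1.772,4.617,-42,0,0,0],[0,2.373,5.208,-49,0,0,0],[0,3.042,5.72,-56,0,0,0]]}}

```text
time: 18.47
position: [0.4278, 0.3446, 0.0827]
orientation: [0.603, 0.37, 0.603, -0.37]
contact_force: [0.4, 0.2, -0.1]
grip_width: 0.0001
```

{"method": "step_arm", "body": {"steps": [[0,0.026,0.601,-5,0,0,0],[0,0.105,1.198,-10,0,0,0],[0,0.25,1.6,-15,0,0,0],[0,0.25,1.6,-15,0,0,0],[0,0.25,1.6,-15,0,0,0]]}}

```text
time: 18.88
position: [0.4374, 0.3318, 0.0827]
orientation: [0.645, 0.291, 0.645, -0.291]
contact_force: [-0.1, 1.0, -0.2]
grip_width: -0.0001
```

```bash
python3 look.py s18; python3 yaw.py
```

```text
t 18.88 p [0.4374 0.3318 0.0827] r 0.0728 phi 222.53 yawy 41.45 F [-0.1  1.  -0.2] Frad -0.6 Fcw 0.7 tq [-0.01 -0.04 -0.02] j6 1.5
[398.9 259.3] r 0.0467 ang -44.3 mod60 15.7
[389.2 240.7] r 0.0494 ang 15.3 mod60 15.3
```

View pics/s18.png

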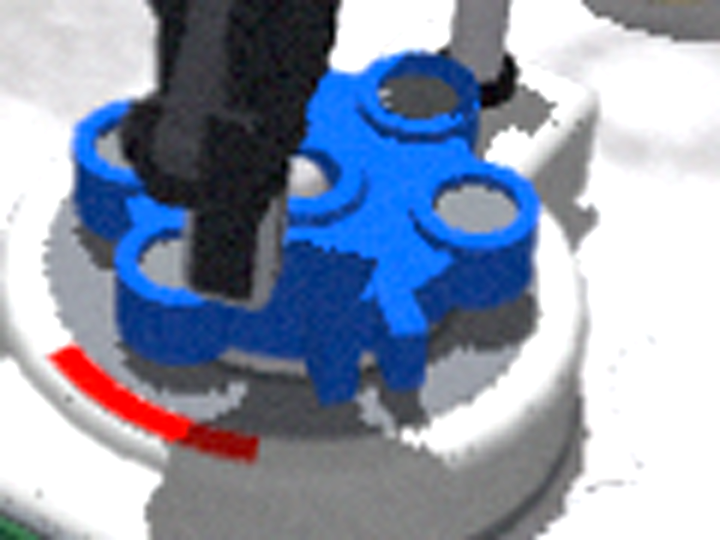

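{"method": "step_arm", "body": {"steps": [[1,0,0.2,-2,0,0,0],[2,0,0.3,-3,0,0,0],[3,0,0.3,-3,0,0,0],[4,0,0.3,-3,0,0,0],[4,0.1,0.3,-3,0,0,0],[4,0.3,0.3,-3,0,0,0],[4,0.45,0.3,-3,0,0,0],[4,0.45,0.3,-3,0,0,0]]}}

```text
time: 19.7
position: [0.4434, 0.3334, 0.0434]
orientation: [0.653, 0.273, 0.652, -0.272]
contact_force: [0.0, 0.2, 0.8]
grip_width: -0.0002
```

```bash
python3 look.py s19
```

```text
t 19.7 p [0.4434 0.3334 0.0434] r 0.0673 phi 224.98 yawy 44.61 F [0.  0.2 0.8] Frad -0.2 Fcw 0.1 tq [-0.04 -0.04  0.02] j6 1.44
```

View pics/s19.png

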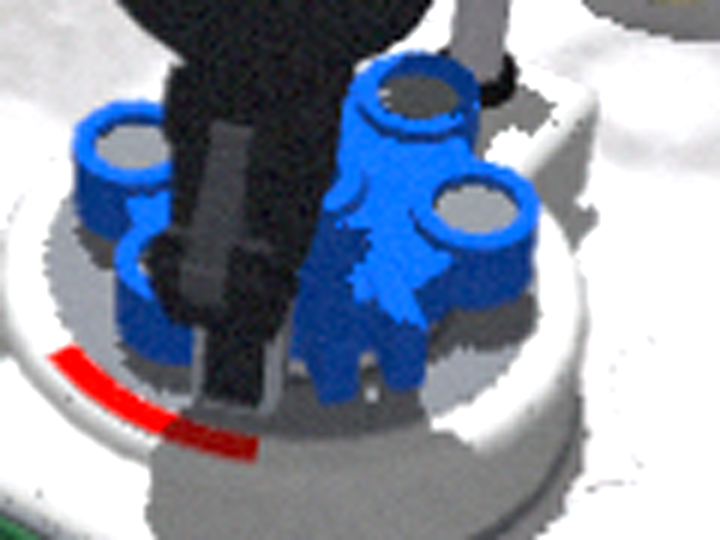

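{"method": "step_arm", "body": {"steps": [[0,0.002,-0.147,1.25,0,0,0],[0,0.006,-0.294,2.5,0,0,0],[0,0.015,-0.441,3.75,0,0,0],[0,0.026,-0.588,5,0,0,0],[0,0.04,-0.735,6.25,0,0,0],[0,0.058,-0.881,7.5,0,0,0],[0,0.079,-1.027,8.75,0,0,0],[0,0.103,-1.172,10,0,0,0]]}}

```text
time: 20.42
position: [0.435, 0.3417, 0.0429]
orientation: [0.626, 0.329, 0.626, -0.329]
contact_force: [0.9, -1.2, 0.9]
grip_width: 0.0001
```

{"method": "step_arm", "body": {"steps": [[0,0.006,-0.294,2.5,0,0,0],[0,0.026,-0.588,5,0,0,0],[0,0.058,-0.881,7.5,0,0,0],[0,0.103,-1.172,10,0,0,0],[0,0.16,-1.461,12.5,0,0,0],[0,0.23,-1.747,15,0,0,0],[0,0.265,-1.863,16,0,0,0],[0,0.299,-1.974,17,0,0,0]]}}

```text
time: 21.08
position: [0.4259, 0.3592, 0.0427]
orientation: [0.57, 0.417, 0.57, -0.418]
contact_force: [0.1, -1.5, -0.1]
grip_width: -0.0002
```

```bash
python3 look.py s20; python3 yaw.py
```

```text
t 21.08 p [0.4259 0.3592 0.0427] r 0.0687 phi 198.52 yawy 17.54 F [ 0.1 -1.5 -0.1] Frad 0.4 Fcw -1.4 tq [-0.41  0.14 -0.01] j6 1.97
[395.2 263.3] r 0.0438 ang -59.0 mod60 1.0
[369.  253.8] r 0.0014 ang 101.5 mod60 41.5
[392.9 243.9] r 0.0483 ang 4.0 mod60 4.0
tray_notch [370.9 278.5] 0.66 r 0.0586 yaw 57.7
```

View pics/s20.png

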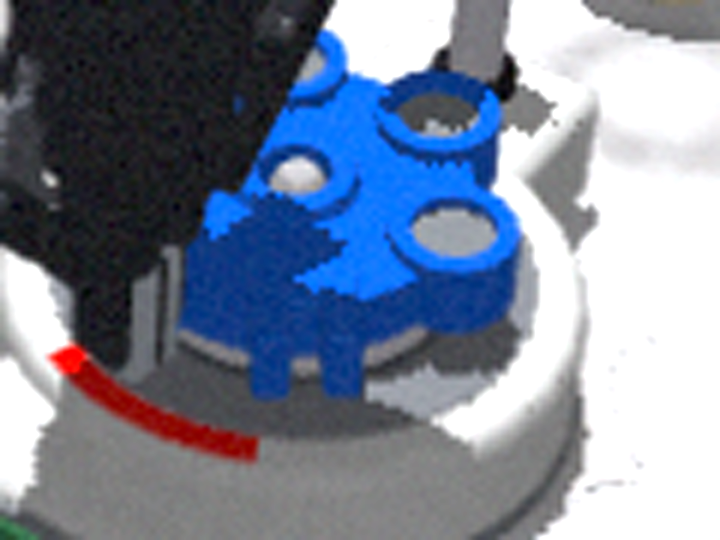

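{"method": "step_arm", "body": {"steps": [[0,0.004,-0.236,2,0,0,0],[0,0.016,-0.471,4,0,0,0],[0,0.037,-0.706,6,0,0,0],[0,0.066,-0.939,8,0,0,0],[0,0.103,-1.172,10,0,0,0],[0,0.124,-1.288,11,0,0,0],[0,0.148,-1.403,12,0,0,0]]}}

```text
time: 21.82
position: [0.4233, 0.3734, 0.0428]
orientation: [0.524, 0.475, 0.524, -0.475]
contact_force: [0.0, -2.2, 0.2]
grip_width: 0.0003
```

```bash
cat > chk.py <<'E'
from st import *
import sys
# tray level test: reference ellipse positions of cup rims
st(); S=cap('scene')
im=cv2.resize(S['color'][225:315,320:440],None,fx=6,fy=6,interpolation=cv2.INTER_CUBIC)
im=np.clip(im.astype(float)*1.5,0,255).astype(np.uint8)
cv2.imwrite('pics/%s.png'%sys.argv[1],im[:,:,::-1])
from yaw import holes
for p in holes(S,(325,225,425,300)):
    q=atz(S,p,.075)[:2]-C; print(p.round(1),'r',np.hypot(*q).round(4),'m60',np.round(np.degrees(np.arctan2(q[1],q[0]))%60,1))
E
python3 chk.py s21
```

```text
t 21.82 p [0.4233 0.3734 0.0428] r 0.0681 phi 186.41 yawy 5.57 F [ 0.  -2.2  0.2] Frad 0.2 Fcw -2.2 tq [-0.39  0.28 -0.06] j6 2.2
[392.5 266.9] r 0.0445 m60 48.3
[369.3 253.9] r 0.0011 m60 23.2
[396.1 247.5] r 0.0476 m60 51.8
```

View pics/s21.png

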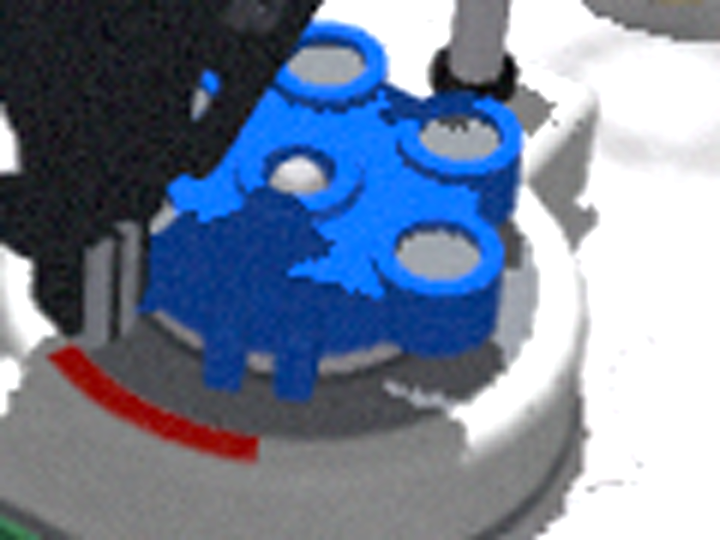

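{"method": "step_arm", "body": {"steps": [[0,0.001,-0.059,0.5,0,0,0],[0,0.002,-0.118,1,0,0,0],[0,0.003,-0.177,1.5,0,0,0],[0,0.004,-0.236,2,0,0,0],[0,0.006,-0.295,2.5,0,0,0],[0,0.009,-0.353,3,0,0,0]]}}

```text
time: 22.37
position: [0.4232, 0.3771, 0.0429]
orientation: [0.511, 0.489, 0.511, -0.489]
contact_force: [-1.1, -2.4, 0.9]
grip_width: 0.0002
```

```bash
python3 chk.py s22
```

```text
t 22.37 p [0.4232 0.3771 0.0429] r 0.0679 phi 183.3 yawy 2.56 F [-1.1 -2.4  0.9] Frad 1.2 Fcw -2.4 tq [-0.27  0.28 -0.03] j6 2.25
[391.6 267.9] r 0.045 m60 44.6
[369.3 253.9] r 0.0011 m60 23.2
[397.1 248.7] r 0.0477 m60 47.9
[376.  235.6] r 0.0505 m60 43.9
```

{"method": "step_arm", "body": {"steps": [[0,0.001,-0.059,0.5,0,0,0],[0,0.002,-0.118,1,0,0,0],[0,0.003,-0.177,1.5,0,0,0],[0,0.004,-0.236,2,0,0,0],[0,0.006,-0.295,2.5,0,0,0],[0,0.009,-0.353,3,0,0,0]]}}

```text
time: 22.92
position: [0.4232, 0.3807, 0.0429]
orientation: [0.498, 0.502, 0.498, -0.502]
contact_force: [-1.7, -1.5, 0.4]
grip_width: 0.0001
```

```bash
python3 chk.py s23
```

```text
t 22.92 p [0.4232 0.3807 0.0429] r 0.0678 phi 180.27 yawy -0.44 F [-1.7 -1.5  0.4] Frad 1.7 Fcw -1.5 tq [-0.32  0.28 -0.01] j6 2.31
[390.6 268.7] r 0.0451 m60 41.4
[369.3 253.9] r 0.0011 m60 23.2
[397.5 249.6] r 0.0476 m60 45.0
[377.2 235.9] r 0.0504 m60 41.3
```

View pics/s23.png

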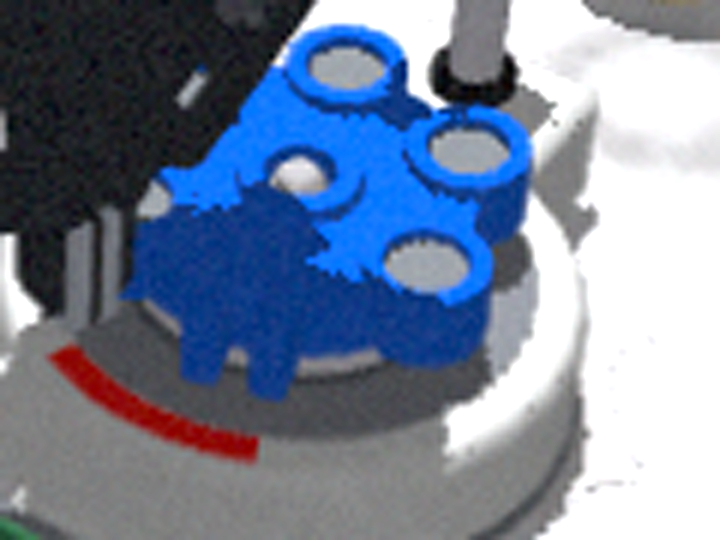

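{"method": "step_arm", "body": {"steps": [[0,0.001,-0.059,0.5,0,0,0],[0,0.002,-0.118,1,0,0,0],[0,0.003,-0.177,1.5,0,0,0],[0,0.004,-0.236,2,0,0,0],[0,0.006,-0.295,2.5,0,0,0],[0,0.009,-0.353,3,0,0,0]]}}

```text
time: 23.47
position: [0.4233, 0.3842, 0.0429]
orientation: [0.485, 0.515, 0.485, -0.515]
contact_force: [-1.8, -1.1, 1.4]
grip_width: -0.0001
```

```bash
python3 chk.py s24
```

```text
t 23.47 p [0.4233 0.3842 0.0429] r 0.0678 phi 177.28 yawy -3.44 F [-1.8 -1.1  1.4] Frad 1.8 Fcw -1.2 tq [-0.27  0.32 -0.03] j6 2.37
[389.5 269.4] r 0.0452 m60 38.1
[369.3 254. ] r 0.0008 m60 31.9
[398.  250.6] r 0.0474 m60 42.1
[378.8 236.2] r 0.0506 m60 38.3
```

{"method": "step_arm", "body": {"steps": [[0,0.001,-0.059,0.5,0,0,0],[0,0.002,-0.118,1,0,0,0],[0,0.003,-0.177,1.5,0,0,0],[0,0.004,-0.236,2,0,0,0],[0,0.006,-0.295,2.5,0,0,0],[0,0.009,-0.353,3,0,0,0]]}}

```text
time: 24.02
position: [0.4236, 0.3877, 0.0429]
orientation: [0.471, 0.527, 0.471, -0.527]
contact_force: [-2.0, -2.1, 0.3]
grip_width: 0.0
```

```bash
python3 chk.py s25
```

```text
t 24.02 p [0.4236 0.3877 0.0429] r 0.0677 phi 174.28 yawy -6.44 F [-2.  -2.1  0.3] Frad 1.8 Fcw -2.3 tq [-0.33  0.27 -0.03] j6 2.42
[388.6 270.1] r 0.0456 m60 35.3
[369.3 254. ] r 0.0007 m60 40.8
[398.4 251.7] r 0.0472 m60 38.7
[380.2 236.8] r 0.05 m60 35.4
```

{"method": "step_arm", "body": {"steps": [[0,0.001,-0.059,0.5,0,0,0],[0,0.002,-0.118,1,0,0,0],[0,0.003,-0.177,1.5,0,0,0],[0,0.004,-0.236,2,0,0,0],[0,0.006,-0.295,2.5,0,0,0],[0,0.009,-0.353,3,0,0,0]]}}

```text
time: 24.57
position: [0.4241, 0.3913, 0.0429]
orientation: [0.457, 0.539, 0.457, -0.539]
contact_force: [-1.3, -1.4, 0.7]
grip_width: -0.0002
```

```bash
python3 chk.py s26
```

```text
t 24.57 p [0.4241 0.3913 0.0429] r 0.0677 phi 171.26 yawy -9.44 F [-1.3 -1.4  0.7] Frad 1.0 Fcw -1.6 tq [-0.28  0.33 -0.03] j6 2.48
[387.3 270.6] r 0.0454 m60 32.3
[369.3 254. ] r 0.0008 m60 31.9
[398.8 252.6] r 0.0473 m60 35.8
[381.7 237.1] r 0.0503 m60 32.4
```

{"method": "step_arm", "body": {"steps": [[0,0.001,-0.059,0.5,0,0,0],[0,0.002,-0.118,1,0,0,0],[0,0.003,-0.177,1.5,0,0,0],[0,0.004,-0.236,2,0,0,0],[0,0.006,-0.295,2.5,0,0,0],[0,0.009,-0.353,3,0,0,0]]}}

```text
time: 25.12
position: [0.4251, 0.395, 0.043]
orientation: [0.443, 0.552, 0.443, -0.551]
contact_force: [0.7, 0.0, 0.7]
grip_width: -0.0003
```

```bash
python3 chk.py s27
```

```text
t 25.12 p [0.4251 0.395  0.043 ] r 0.0674 phi 168.04 yawy -12.44 F [0.7 0.  0.7] Frad -0.6 Fcw 0.2 tq [-0.03  0.08  0.02] j6 2.54
[386.1 272.6] r 0.0483 m60 27.1
[399.1 256.3] r 0.0466 m60 24.8
[369.5 254.7] r 0.001 m60 44.9
[383.3 240.2] r 0.0443 m60 25.3
```

View pics/s27.png

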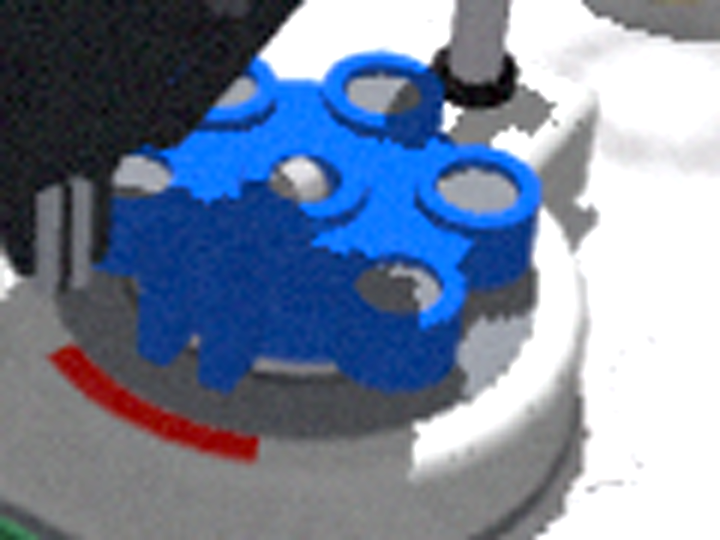

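{"method": "step_arm", "body": {"steps": [[0,-0.05,0.3,0,0,0,0],[0,-0.1,0.5,0,0,0,0],[0,-0.5,0.5,0,0,0,0],[0,-1.5,0.5,0,0,0,0],[0,-2.5,0.5,0,0,0,0],[0,-3.5,0.5,0,0,0,0],[0,-4,0.5,0,0,0,0]]}}

```text
time: 25.75
position: [0.3826, 0.3986, 0.0429]
orientation: [-0.443, -0.55, -0.444, 0.551]
contact_force: [-1.3, -0.4, 0.2]
grip_width: -0.0001
```

```bash
python3 chk.py s28; python3 yaw.py
```

```text
t 25.75 p [0.3826 0.3986 0.0429] r 0.1098 phi 170.79 yawy -12.3 F [-1.3 -0.4  0.2] Frad 1.2 Fcw -0.6 tq [-0.01  0.03 -0.04] j6 2.59
[385.8 272.6] r 0.048 m60 26.8
[399.  256.3] r 0.0466 m60 24.7
[369.6 254.6] r 0.0009 m60 48.4
[341.2 253.9] r 0.0451 m60 29.9
[383.5 240.4] r 0.044 m60 24.7
[355.9 239.1] r 0.0434 m60 27.4
[385.9 272.6] r 0.048 ang -93.1 mod60 26.9
[399.1 256.4] r 0.0467 ang -35.5 mod60 24.5
[369.6 254.6] r 0.0009 ang -131.6 mod60 48.4
[341.2 253.9] r 0.0451 ang 149.9 mod60 29.9
[383.5 240.4] r 0.044 ang 24.7 mod60 24.7
[355.9 239.1] r 0.0433 ang 87.4 mod60 27.4
tray_notch [351.6 275.9] 0.61 r 0.0616 yaw 29.8
```

View pics/s28.png

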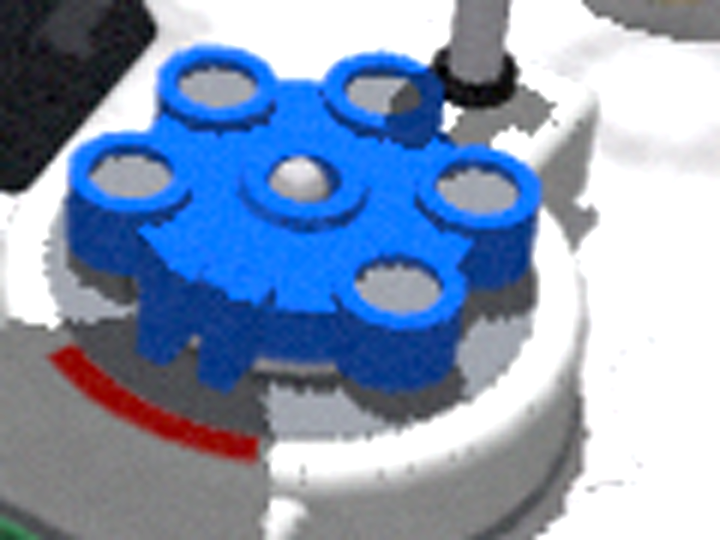

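{"method": "step_arm", "body": {"steps": [[-3,0,0,-6,0,0,0],[-7,0,0,-12,0,0,0],[-11,0,0,-18,0,0,0],[-15,0,0,-24,0,0,0],[-18,-1,0,-30,0,0,0],[-20,-2,0,-36,0,0,0],[-20,-2,0,-36,0,0,0],[-20,-2,0,-36,0,0,0]]}}

```text
time: 26.57
position: [0.3658, 0.4034, 0.2446]
orientation: [0.592, 0.389, 0.591, -0.386]
contact_force: [-0.3, -0.0, 0.1]
grip_width: 0.0
```

Run:
```python
from st import *
import pickle
st()
S=cap('scene');W=cap('wrist','w30.png');T=cap('top')
pickle.dump((S,T,W),open('st1.pkl','wb'))
cs=S['color'][150:310,330:440]; ct=T['color'][120:260,290:430]
cv2.imwrite('pics/s30.png',cv2.resize(cs,None,fx=3.7,fy=3.7,interpolation=cv2.INTER_CUBIC)[:,:,::-1])
cv2.imwrite('pics/t30.png',cv2.resize(ct,None,fx=4,fy=4,interpolation=cv2.INTER_CUBIC)[:,:,::-1])
for n in ('thumb_pad','pivot','tray_notch','drop_arm'):
    for c in ('scene','top','wrist'):
        r=eyes.tip_of(c,n) if n!='drop_arm' else eyes.outline_of(c,n); print(n,c,[(np.round(x['pixel'],1).tolist(),round(x['conf'],2)) for x in r[:2]])
```

```text
t 26.57 p [0.3658 0.4034 0.2446] r 0.1272 phi 169.85 yawy 23.57 F [-0.3 -0.   0.1] Frad 0.2 Fcw -0.1 tq [-0.01  0.01  0.01] j6 1.99
thumb_pad scene [([392.5, 190.6], 0.46)]
thumb_pad top [([358.1, 164.4], 0.52)]
thumb_pad wrist [([525.3, 285.7], 0.79)]
pivot scene [([402.9, 203.4], 0.55)]
pivot top [([343.8, 147.8], 0.69)]
pivot wrist [([541.9, 258.8], 0.95)]
tray_notch scene [([352.2, 274.3], 0.82)]
tray_notch top [([375.9, 215.3], 0.9)]
tray_notch wrist [([368.2, 248.2], 0.9)]
drop_arm scene [([389.6, 205.7], 0.94)]
drop_arm top [([352.3, 164.1], 0.54)]
drop_arm wrist [([519.1, 270.1], 0.82)]
```

View pics/s30.png

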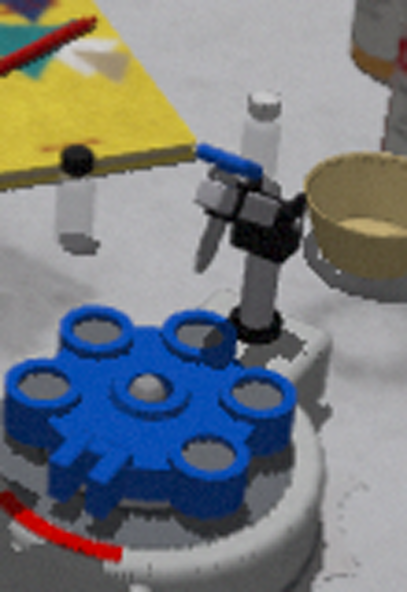

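View pics/t30.png

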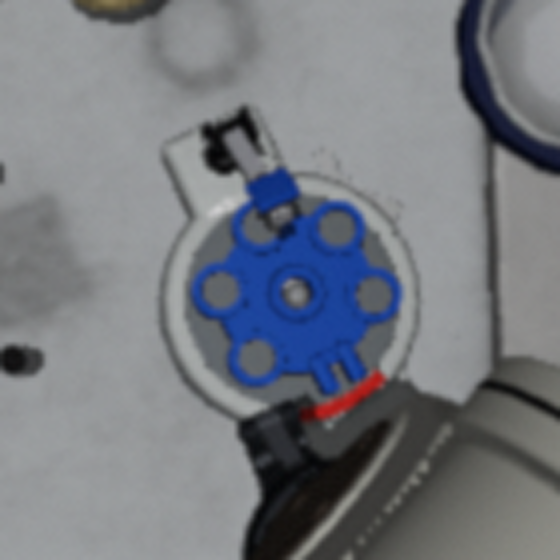

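View pics/w30.png

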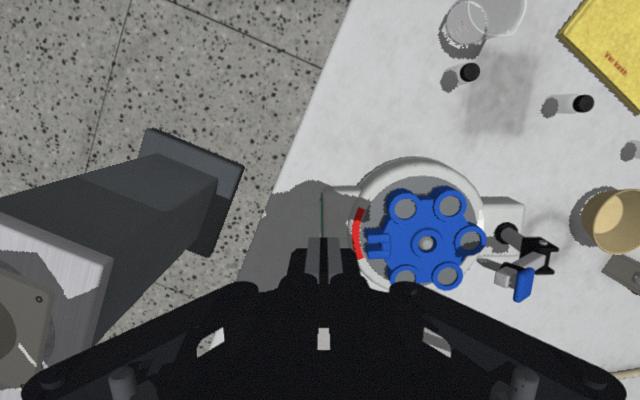

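Run:
```python
from st import *
import pickle
from scipy.optimize import least_squares
S,T,W=pickle.load(open('st1.pkl','rb'))
pad=[(S,(392.5,190.6)),(T,(358.1,164.4)),(W,(525.3,285.7))]
piv=[(S,(402.9,203.4)),(T,(343.8,147.8)),(W,(541.9,258.8))]
# blue pad centroids by colour
for n,c,box in (('S',S,(378,180,402,200)),('T',T,(345,155,372,175)),('W',W,(500,260,545,305))):
    hsv=cv2.cvtColor(c['color'],cv2.COLOR_RGB2HSV); x0,y0,x1,y1=box
    m=((hsv[...,0]>100)&(hsv[...,0]<125)&(hsv[...,1]>130))[y0:y1,x0:x1].astype(np.uint8)
    k,l,st_,ce=cv2.connectedComponentsWithStats(m); i=1+np.argmax(st_[1:,4]); print(n,st_[i],ce[i]+[x0,y0])
for nm,o in (('pad',pad),('pivot',piv)):
    X=tri(o); print(nm,X.round(4),[ (proj(c,X)[0]-p).round(1).tolist() for c,p in o])
th=np.radians(24); ex=np.array([np.cos(th),np.sin(th),0])
def padpos(a,C2=C,th=th):
    ex=np.array([np.cos(th),np.sin(th),0]); al=.067*np.cos(a)-.019*np.sin(a); up=.067*np.sin(a)+.019*np.cos(a)
    return np.r_[C2,0]+ex*(.1-al)+[0,0,.112+up]
def f(q): return np.concatenate([proj(c,padpos(q[0]))[0]-p for c,p in pad])
r=least_squares(f,[.7]); print('angle',r.x,r.fun.round(1),padpos(r.x[0]).round(4))
```

```text
S [ 5  9 18 10 81] [391.82716049 193.44444444]
T [  3   7  17  13 104] [356.79807692 167.88461538]
W [ 14   8  22  34 509] [523.34774067 283.84086444]
pad [0.544  0.4029 0.1652] [[1.2, 0.6], [-0.7, 1.3], [2.4, 1.5]]
pivot [0.59   0.4255 0.1122] [[1.8, 0.8], [1.1, 2.2], [6.3, -2.7]]
angle [0.60097169] [-0.3  0.6 -1.   2.3  0.8  0.1] [0.5417 0.4036 0.1656]
```

{"method": "step_arm", "body": {"steps": [[0,3.5,1.4,0,0,0,0],[0,7,2.8,0,0,0,0],[0,10.5,4.2,0,0,0,0],[0,14,5.6,-0.4,0,0,0],[0,17.4,7,-0.4,0,0,0],[2,17.4,7,-0.4,0,0,0],[4,17.4,7,-0.4,0,0,0],[5,17.4,7,-0.4,0,0,0]]}}

```text
time: 27.98
position: [0.5528, 0.4073, 0.189]
orientation: [0.592, 0.384, 0.593, -0.387]
contact_force: [-1.1, -0.2, -0.7]
grip_width: 0.0003
```

{"method": "step_arm", "body": {"steps": [[0,0,0,0,0,0,0],[0.5,0,0,0,0,0,0],[1,0,0,0,0,0,0],[1.5,0,0,0,0,0,0],[1.5,0,0,0,0,0,0]]}}

```text
time: 28.4
position: [0.552, 0.4082, 0.178]
orientation: [0.593, 0.385, 0.593, -0.385]
contact_force: [-0.5, -0.5, -0.3]
grip_width: 0.0003
```

```bash
cat > arm.py <<'E'
from st import *
import sys
s=telemetry.observe();M=q2R(s['orientation']);p=s['position']
ex=np.array([np.cos(np.radians(24)),np.sin(np.radians(24))]);ey=np.array([-ex[1],ex[0]])
d=p[:2]-C
print('t',round(s['time'],2),'xc',(d@ex).round(4),'yc',(d@ey).round(4),'tipz',(p[2]+.019).round(4),'yawy',round(np.degrees(np.arctan2(M[1,1],M[0,1])),2),'F coll x,y,z',np.round([s['contact_force'][:2]@ex,s['contact_force'][:2]@ey,s['contact_force'][2]],1),'tool down',M[:,0].round(3))
S=cap('scene')
im=cv2.resize(S['color'][150:290,335:445],None,fx=4.2,fy=4.2,interpolation=cv2.INTER_CUBIC)
im=np.clip(im.astype(float)*1.4,0,255).astype(np.uint8)
cv2.imwrite('pics/%s.png'%sys.argv[1],im[:,:,::-1])
E
python3 arm.py a1
```

```text
t 28.4 xc 0.0668 yc 0.0001 tipz 0.197 yawy 24.04 F coll x,y,z [-0.7 -0.2 -0.3] tool down [ 0.  0. -1.]
```

View pics/a1.png

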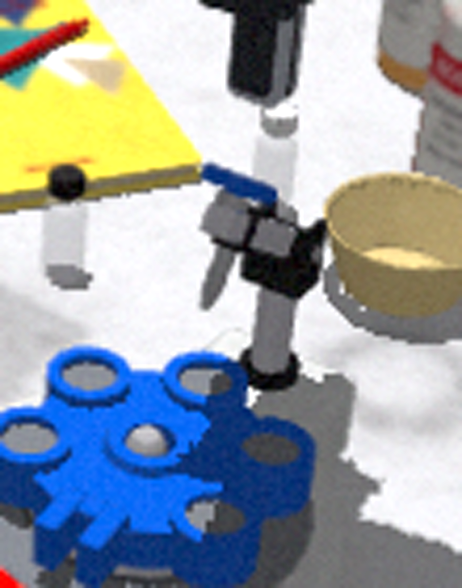

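{"method": "step_arm", "body": {"steps": [[0.5,0.1,0,0,0,0,0],[1,0.1,0,0,0,0,0],[1.5,0.1,0,0,0,0,0],[2,0.1,0,0,0,0,0],[2.3,0.1,0,0,0,0,0],[2.3,0.1,0,0,0,0,0],[2.3,0.1,0,0,0,0,0]]}}

```text
time: 29.03
position: [0.5533, 0.4084, 0.1544]
orientation: [0.593, 0.385, 0.593, -0.385]
contact_force: [-0.7, -0.0, 0.1]
grip_width: -0.0002
```

```bash
python3 arm.py a2
```

```text
t 29.03 xc 0.068 yc -0.0003 tipz 0.1734 yawy 24.01 F coll x,y,z [-0.6  0.3  0.1] tool down [-0.001 -0.    -1.   ]
```

View pics/a2.png

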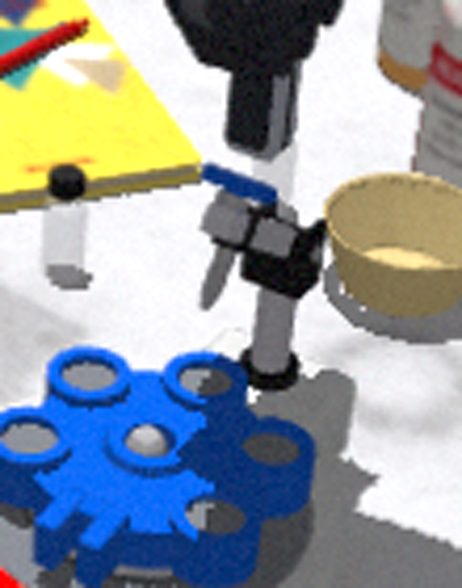

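{"method": "step_arm", "body": {"steps": [[0.17,-0.23,0,0,0,0,0],[0.35,-0.47,0,0,0,0,0],[0.53,-0.7,0,0,0,0,0],[0.7,-0.89,0,0,0,0,0],[0.87,-1.06,0,0,0,0,0],[1.04,-1.23,0,0,0,0,0]]}}

```text
time: 29.58
position: [0.5421, 0.4036, 0.1446]
orientation: [0.593, 0.385, 0.593, -0.385]
contact_force: [0.7, -0.2, 0.9]
grip_width: 0.0
```

```bash
python3 arm.py a3
```

```text
t 29.58 xc 0.0559 yc -0.0002 tipz 0.1636 yawy 24.01 F coll x,y,z [ 0.6 -0.4  0.9] tool down [ 0.  0. -1.]
```

View pics/a3.png

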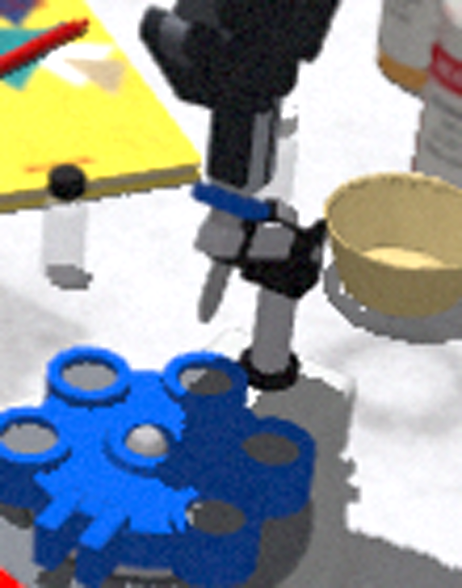

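{"method": "step_arm", "body": {"steps": [[0.27,-0.25,0,0,0,0,0],[0.56,-0.48,0,0,0,0,0],[0.85,-0.7,0,0,0,0,0],[1.16,-0.9,0,0,0,0,0],[1.47,-1.09,0,0,0,0,0],[1.8,-1.26,0,0,0,0,0]]}}

```text
time: 30.13
position: [0.5304, 0.3983, 0.1261]
orientation: [0.593, 0.385, 0.593, -0.385]
contact_force: [-0.6, 0.2, 1.5]
grip_width: -0.0
```

```bash
python3 arm.py a4
```

```text
t 30.13 xc 0.043 yc -0.0002 tipz 0.1451 yawy 24.01 F coll x,y,z [-0.5  0.4  1.5] tool down [-0. -0. -1.]
```

View pics/a4.png

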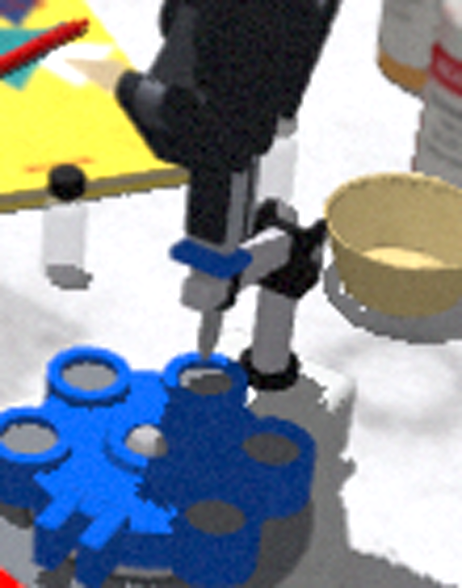

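{"method": "step_arm", "body": {"steps": [[0.27,-0.12,0,0,0,0,0],[0.5,-0.22,0,0,0,0,0],[0.7,-0.3,0,0,0,0,0],[0.9,-0.37,0,0,0,0,0],[1.05,-0.42,0,0,0,0,0],[1.16,-0.46,0,0,0,0,0],[1.16,-0.46,0,0,0,0,0]]}}

```text
time: 30.77
position: [0.5263, 0.3964, 0.1145]
orientation: [0.593, 0.385, 0.593, -0.385]
contact_force: [0.1, -0.9, 0.9]
grip_width: -0.0
```

```bash
python3 arm.py a5
```

```text
t 30.77 xc 0.0385 yc -0.0003 tipz 0.1335 yawy 24.01 F coll x,y,z [-0.3 -0.9  0.9] tool down [-0.001 -0.    -1.   ]
```

{"method": "step_arm", "body": {"steps": [[0.07,-0.02,0,0,0,0,0],[0.14,-0.04,0,0,0,0,0],[0.21,-0.06,0,0,0,0,0],[0.21,-0.06,0,0,0,0,0]]}}

```text
time: 31.15
position: [0.5263, 0.3965, 0.1129]
orientation: [0.593, 0.385, 0.593, -0.385]
contact_force: [0.8, -0.1, 1.5]
grip_width: -0.0001
```

```bash
python3 arm.py a6
```

```text
t 31.15 xc 0.0385 yc -0.0002 tipz 0.1319 yawy 24.0 F coll x,y,z [ 0.7 -0.4  1.5] tool down [ 0.001  0.    -1.   ]
```

View pics/a6.png

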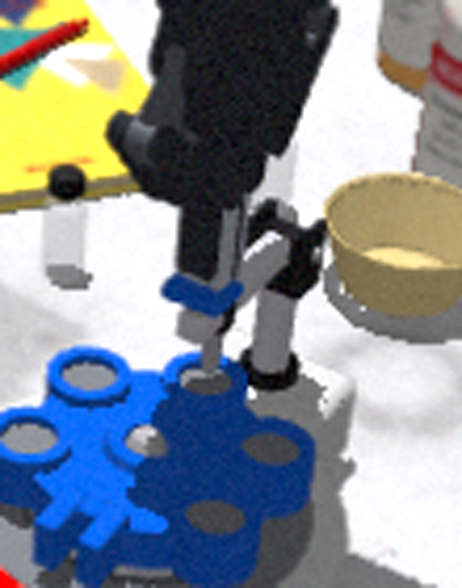

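{"method": "step_arm", "body": {"steps": [[0.07,0,0,0,0,0,0],[0.14,0,0,0,0,0,0],[0.2,0,0,0,0,0,0],[0.2,0,0,0,0,0,0],[0.2,0,0,0,0,0,0]]}}

```text
time: 31.62
position: [0.5263, 0.3965, 0.1113]
orientation: [0.593, 0.385, 0.593, -0.385]
contact_force: [0.4, 0.3, 4.0]
grip_width: -0.0002
```

{"method": "step_arm", "body": {"steps": [[0.07,0,0,0,0,0,0],[0.14,0,0,0,0,0,0],[0.2,0,0,0,0,0,0],[0.2,0,0,0,0,0,0],[0.2,0,0,0,0,0,0]]}}

```text
time: 32.03
position: [0.5263, 0.3965, 0.1095]
orientation: [0.593, 0.385, 0.593, -0.385]
contact_force: [0.9, -0.8, 5.9]
grip_width: -0.0001
```

```bash
python3 arm.py a7
```

```text
t 32.03 xc 0.0385 yc -0.0002 tipz 0.1285 yawy 24.01 F coll x,y,z [ 0.5 -1.1  5.9] tool down [ 0.001  0.001 -1.   ]
```

View pics/a7.png

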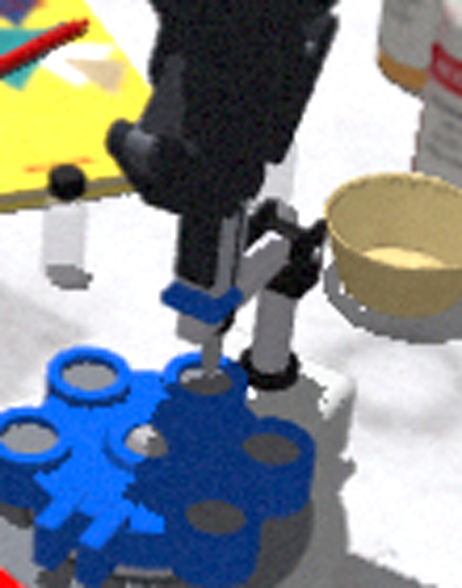

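{"method": "step_arm", "body": {"steps": [[-0.3,0,0,0,0,0,0],[-0.6,0,0,0,0,0,0],[-1.5,0,0,0,0,0,0],[-4,0,0,0,0,0,0],[-7,0,0,0,0,0,0],[-10,-2,0,0,0,0,0],[-12,-5,0,0,0,0,0],[-12,-9,0,0,0,0,0]]}}

```text
time: 32.75
position: [0.446, 0.3614, 0.2332]
orientation: [0.594, 0.388, 0.592, -0.382]
contact_force: [1.3, 1.6, 1.6]
grip_width: -0.0001
```

{"method": "step_arm", "body": {"steps": [[0,-4,0,0,0,0,0],[0,-8,0,0,0,0,0],[0,-11,0,0,0,0,0],[0,-11,0,0,0,0,0],[0,-11,0,0,0,0,0]]}}

```text
time: 33.17
position: [0.3419, 0.3143, 0.2294]
orientation: [0.593, 0.385, 0.593, -0.385]
contact_force: [-0.1, 0.6, 0.4]
grip_width: 0.0
```

Run:
```python
from st import *
from scipy.optimize import least_squares
st(); S=cap('scene');T=cap('top');W=cap('wrist','w40.png')
cs=S['color'][160:320,270:440]; ct=T['color'][120:260,240:430]
cv2.imwrite('pics/s40.png',cv2.resize(cs,None,fx=3.6,fy=3.6,interpolation=cv2.INTER_CUBIC)[:,:,::-1])
cv2.imwrite('pics/t40.png',cv2.resize(ct,None,fx=4,fy=4,interpolation=cv2.INTER_CUBIC)[:,:,::-1])
th=np.radians(24); ex=np.array([np.cos(th),np.sin(th),0])
def padpos(a):
    return np.r_[C,0]+ex*(.1-.067*np.cos(a)+.019*np.sin(a))+[0,0,.112+.067*np.sin(a)+.019*np.cos(a)]
o=[]
for n,c in (('scene',S),('top',T),('wrist',W)):
    r=eyes.tip_of(n,'thumb_pad'); print(n,[(np.round(x['pixel'],1).tolist(),round(x['conf'],2)) for x in r[:2]],'expected a=0',proj(c,padpos(0)).round(1))
    if r: o.append((c,r[0]['pixel']))
r=least_squares(lambda q:np.concatenate([proj(c,padpos(q[0]))[0]-p for c,p in o]),[.1]); print('angle',r.x,r.fun.round(1))
for n in ('tray_notch','vial_a','beaker'):
  for cn,c,z in (('scene',S,.075),('top',T,.075)):
    print(n,cn,[(np.round(x['pixel'],1).tolist(),round(x['conf'],2)) for x in eyes.tip_of(cn,n)[:2]])
```

```text
t 33.17 p [0.3419 0.3143 0.2294] r 0.1634 phi 204.09 yawy 24.08 F [-0.1  0.6  0.4] Frad -0.2 Fcw 0.6 tq [ 0.03 -0.03  0.01] j6 1.89
scene [([381.9, 216.1], 0.74)] expected a=0 [[383.1 215.9]]
top [([361.5, 175.9], 0.58)] expected a=0 [[359.9 178.2]]
wrist [([564.2, 195.4], 0.72)] expected a=0 [[562.8 195.1]]
angle [0.01427304] [ 1.4 -0.8 -1.6  2.2 -0.2 -0. ]
tray_notch scene [([351.4, 272.1], 0.84)]
tray_notch top [([378.3, 217.9], 0.58)]
vial_a scene [([351.3, 212.4], 0.78), ([302.5, 239.3], 0.7)]
vial_a top [([288.1, 160.6], 0.56), ([294.6, 207.0], 0.45)]
beaker scene [([282.3, 225.1], 0.9), ([300.6, 237.3], 0.74)]
beaker top []
```

View pics/s40.png

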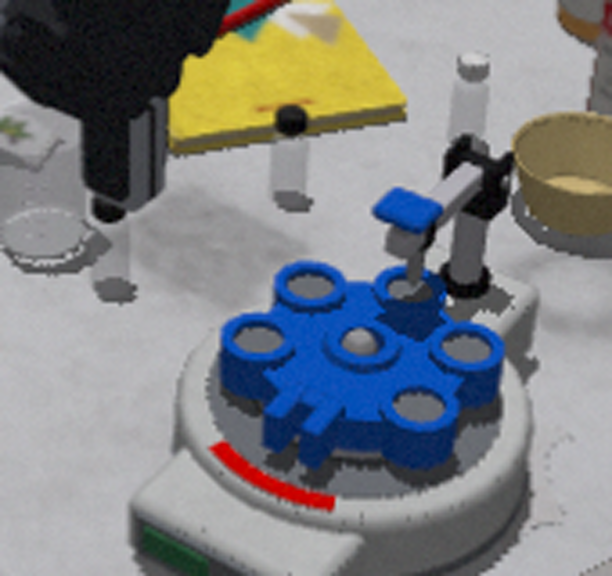

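View pics/t40.png

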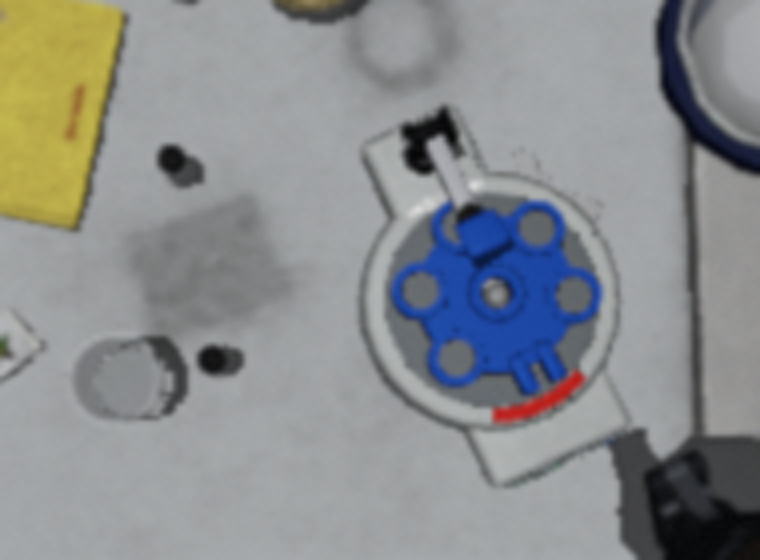

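```bash
python3 -c "
from plant import job
print(job.sign_off())"
```

```text
the job is handed in; nothing more can be done
None
```

I turned the tray by about 165° to the dog, where it dropped level, then pressed the drop arm down to its stop. I handed the job in at about 33 s of the 72 s allowed.

**Tray:** I pushed it clockwise from its scallops in three strokes, mostly at 1–3 N. For the last part I went 0.5° per row and stopped where it dropped. There the push force and moment fell to zero, and the rear cups sank about 3 pixels in the scene camera. After backing off, the tray stood about 27° round against the collector's 24°, so its notch faces the red band.

**Drop arm:** I pressed it along its arc at the thumb pad. The force stayed around 1–1.5 N on the way, then rose at about the pad spring's rate to 5.9 N at the stop. After I let go, the pad lay where it should with the arm down, and the fit gave 0.014 rad, which is 0 within the error. The nozzle hung clear above the tray.

**Other things in the scene:** The two vials and the beaker stood where they were in the last pictures, and the robot was touching nothing.

**Checks that disagreed or were not made:**
- **Fingertip position:** The cameras showed the shut fingertips about 19 mm behind the TCP, not 19 mm ahead as stated. A first approach at the stated height went in above the tray without touching anything. Lowering them over the deck without contact bore out the cameras, and I worked with their figure from then on.
- **Drive angle:** It is not in the state I could read, so I did not measure it. The readings I took during the pushes stayed under about 4 N, well below the 8 N that would force it round.

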